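# Unload baked-out boats from a cold furnace and cull the broken ones

## Task

The small twin-bore furnace is cold: unload the ceramic boats that were baked out in it. Raise its gate, draw every boat out of the bores with the puller rod, lay the whole boats flat in the nests of the aluminium rack, one to a nest, and put every boat with a broken-off end or wall in the steel tray. Finish with the rod back on its rest and the gate fully down, and leave the other things on the bench where they are.

Things in the scene. Friction and masses are not known exactly. Their poses are not given: they have to be found in the camera images.
- furnace: fixed bench furnace, grey casing 182 (x) x 263 (y) x 148 high, with a loading shelf before it. Origin on the bench under the middle of the mouth face; own +y points out of the mouth (to the robot's left), x across, z up. Two blind bores run back from the mouth face (y = 0) to y = -235; a glass sight slit 20 wide in the roof lies over each. Gate guide posts at x = -80 and 80, y 0 to 13, up to z = 178
- mouth0 (a point): middle of the lower edge of the mouth of the bore at the furnace's x = -36; axes as the furnace's. The bore is 50 wide, 60 high, 235 deep, its floor at z = 50 level with the shelf. Up to two boats stand in line in each bore (3 or 4 boats in all), their nearer end walls about 35 or 135 behind the mouth face
- mouth1 (a point): the same for the bore at the furnace's x = +36
- shelf_mid (a point): centre of the top of the grey refractory loading shelf, 50 above the bench; the shelf is 148 (x) by 125 (y), from the mouth face outward, with a thin steel lip 5 high along its sides and outer end
- gate (a joint): height in m to which the steel gate is raised: 0 shut (covers both bores), 0.066 fully up (lower edge then above the roof of the bores). It slides straight up and down just before the mouth face, weighs 0.25 kg and stays where it is left (about 6 N friction)
- gate_bar (a point): middle of the gate's black grip bar, which runs along the furnace's x: 112 long, 14 thick (y), 13 high, its underside 32 over the furnace's top when shut. It moves with the gate; two straps carry it, 38 to either side of the middle, so the middle is free to be gripped from above across y
- puller: puller rod: black square handle 22 x 22, 100 long, then a steel rod of 6 diameter with a round disc of 22 diameter, 6 thick, at its end; the same when rolled. Origin on its axis in the handle, near the centre of mass; own y along it: handle from y = -35 to 65, disc centre at y = -320. 160 g. The disc reaches over a boat's end wall into the trough and draws the boat by that wall
- rod_rest: fixed dark steel rest, base 50 x 302, origin on the bench. The rod lies in it with its axis 40 above the bench, its y along the rest's y, its origin over the rest's: a V fork (45 wide at the top) under the thin rod at y = -220, a flared fork (29 between its prongs, up to z = 54) under the handle's end at y = 46 to 58. Between the forks the handle is free on both sides
- boat_whole_a: glazed white ceramic boat, a trough 40 wide (own x), 22 high, walls and floor 4 thick, 90 g. Origin on the underside, 45 from the outer face of the end wall on its +y side; in the furnace that end faces the mouth (own y along the furnace's y). Whole: 90 long, with both end walls. Absent (None) in some starts
- boat_whole_b: glazed white ceramic boat, a trough 40 wide (own x), 22 high, walls and floor 4 thick, 90 g. Origin on the underside, 45 from the outer face of the end wall on its +y side; in the furnace that end faces the mouth (own y along the furnace's y). Whole: 90 long, with both end walls. Absent (None) in some starts
- boat_chipped: glazed white ceramic boat, a trough 40 wide (own x), 22 high, walls and floor 4 thick, 90 g. Origin on the underside, 45 from the outer face of the end wall on its +y side; in the furnace that end faces the mouth (own y along the furnace's y). Broken: 90 long, but over half of the end wall on the -y side and the adjoining +x side wall (from y = -12 to -45) are broken away. Absent (None) in some starts
- boat_snapped: glazed white ceramic boat, a trough 40 wide (own x), 22 high, walls and floor 4 thick, 90 g. Origin on the underside, 45 from the outer face of the end wall on its +y side; in the furnace that end faces the mouth (own y along the furnace's y). Broken: only 59 long (y from -14 to +45), the -y part with its end wall has snapped off. Absent (None) in some starts
- boat_rack: aluminium rack for whole boats, loose, 0.5 kg, 142 (x) x 122 (y) x 13 high, origin under its centre; two nests side by side, each 50 (x) x 102 (y) inside, floor 5 above the bench, with walls 8 high round it
- nest0 (a point): centre of the floor of the nest on the rack's -x side; axes as the rack's. A boat lies in it lengthwise along y, either way round
- nest1 (a point): centre of the floor of the nest on the rack's +x side; axes as the rack's
- reject_tray: shallow steel tray for broken boats, loose, 0.5 kg, 150 (x) x 120 (y) inside, walls 3 thick and 22 high, floor 3 thick; origin under its centre
- objective_case: black screw-top case, 49 across, 72 high; bystander, origin under its centre
- lens_cleaner: small white bottle with a blue pointed cap, 34 across, 113 high; bystander, origin under its centre
- coverslips: small box of cover glasses, 36 x 36 x 16; bystander, origin under its centre
Not all that is in view belongs to the job. There is more than one size of the reject_tray; the job needs the larger.

How it is judged:
By the outcome, as a careful person would: the job done as asked, in the order asked, and still so for the second after the job is handed in, with the robot touching nothing.
Of boat_whole_a, boat_whole_b, boat_chipped, boat_snapped only 3 to 4 are there at a start; the rules pass over those that are not, and their reading is None.
At some moment in a run one of boat_rack, reject_tray may be knocked a few centimetres aside while the robot is not near it.
Once in a run the grip may slacken for a moment while it holds something.
It also fails if it takes over 210 s, if anything falls off the work surface, if the arm or the gripper's body presses on something with over 40 N, if the wrist force passes 120 N, or if a joint passes its speed limit or range.

## Robot

A 7-joint arm with a two-finger parallel gripper is mounted at the origin on a cart in front of the work surface, level with it; the furniture and walls round the work are solid. World frame = base frame: x ahead of the robot, y to its left, z up, the work surface at z = 0. Lengths are in m, angles in rad, forces in N, time in s.
With the tool pointing down it reaches from about 0.4 to 0.85 m from the base axis. Payload 10.4 kg.
Tool frame: the origin (TCP) lies on the centre line of the jaws, within the pads' length; the fingertips stand 14 mm ahead of it and the grasp point (between the pads) lies 5 mm behind it (env.tcp_to_tips is the z of the fingertips in the tool frame, in m); z points along the fingers, y is the line along which they close (so a half turn about z gives the same grasp; the last joint's range is limited). The gripper opens to 87 mm and grips with 3 to 60 N. Pads are 19 mm wide; open, the fingers measure 117 mm over their backs; the gripper's body (75 mm by 190 mm) begins 51 mm behind the grasp point.
Start: joints at [-1.342, 0.332, -0.065, 1.46, 0.022, 1.35, -0.088], TCP at [0.156, 0.605, 0.237] pointing down, gripper open.
Joint ranges: [-2.6, 2.6], [-0.5, 2.12], [-1.47, 1.34], [0.16, 2.42], [-1.27, 4.41], [0.06, 2.06], [-2.6, 2.6]. Speed limits (rad/s): [2.22, 2.22, 2.79, 2.79, 3.14, 3.14, 3.14].

## Interface

Orientations are given as a unit quaternion [w, x, y, z].
In Python, from bench import env gives the robot as it stands.
- The arm moves only by the tool arm_command, never from a script. Its argument "increments" is a list of rows, each an object of numbers: "gripper": the closure, from -1 (fully open) to 1 (shut); "x", "y", "z": the shift along the tool's x, y, z in units of 500 mm (1.0 is 500 mm); "roll": the turn about the tool's z in units of 30 degrees (1.0 is 30 degrees). In form: [{"gripper": .., "x": .., "y": .., "z": .., "roll": ..}, ...]. A call has 1 to 8 rows; each row shifts and turns the commanded pose from where the row before left it, along the tool's axes as they then stand; what a row does not reach is not made up. A row lasts 1/12 s, in which the tool goes at most 41.7 mm and 7.16 degrees, less where a joint would pass 70% of its speed; a pose out of reach is approached as far as the arm can. A call with a number of a shift or a turn outside -1 to 1 is refused whole. A call with a gripper value outside its range is refused whole. The fingers move at their own pace and stop on an object; "newtons" is the grip in N (left out, the last holds). Time passes only in rows, so rows that do not move let the fingers close. It gives the time, the measured TCP pose, the force, the opening and the grip force at its end, in the units of the state.
- env.get_state(): the state, without advancing time (a new reading comes with each control period).
- env.read_camera(name): name is "scene" or "top" or "wrist"; returns a dict with "image" (480x640x3 uint8, red, green, blue), "depth" (480x640 float32, m along the optical axis (not along the pixel's ray), 0 where there is no reading), "intrinsics" (3x3 intrinsics, pixels), "world_to_cam" (4x4, takes a point from world to camera coordinates). Camera axes: x right, y down, z forward; pixel columns grow to the right and rows downward; lengths in m; the calibration is good to about 2 mm. A picture is of the moment at which its call begins.
- env.finish_job(): hands the job in; it is judged then, once.
Trained networks look in a picture, given as the dict that the camera call returned (one of the last four; its "shot" number tells which), for a name from the list of things; names that differ only in an ending like _2 or _b are one class to them, and where a whole thing is asked for, a point or a joint stands for the part that bears it (a point fixed in the world has none). Each returns a list of dicts, best first, with "p" (0 to 1); they miss things now and then, are a little off and sometimes report something else, mostly with a low value. They report only what shows in the picture. A call takes as long as a camera call. They do not tell look-alikes from the thing itself.
- env.spot_in(picture, query): "point" ([column, row] in pixels, amid what is visible of it).
- env.masks_of(picture, query): "region" (480x640 bool, what is visible of it) and "point" ([column, row] in pixels, amid what is visible of it).
The state is a dict: "clock": time; "qpos": joint angles; "qvel": joint speeds; "joint_torque": joint torques, N m; "tool_pos": TCP position; "tcp_rot": TCP orientation; "force": force on the tool from outside, world axes, zero at the start; "moment": the same for the moment, N m; "finger_gap": opening from 0.0 (shut) to 1.0 (fully open); "finger_force": force on a finger pad.
Only numpy, scipy, OpenCV 4.12 (cv2) and the standard library are available. Lean on these libraries where they do the work, as an engineer would, in place of code of your own. Each camera call takes 0.05 s, during which the arm holds its last target. There are 200 camera calls.

## Working session

There is one attempt and no reset: what is moved stays moved. The work goes in short steps, Python scripts to look and compute and a tool call to move; the robot and the scene stay as the last step left them, time stands still between calls to the robot, and variables do not carry over. Pictures are saved under pics/ and viewed, at most 15 in all, crops included, and the job is handed in when it is done.

Besides the shell and the picture viewer there is one more tool, called after "Emit:" as name(argument=value, ...) on one line, values as JSON. arm_command: Moves the arm, as the interface text tells. Its arguments: {"type":"object","properties":{"increments":{"type":"array","items":{"type":"object","properties":{"gripper":{"type":"number"},"x":{"type":"number"},"y":{"type":"number"},"z":{"type":"number"},"roll":{"type":"number"}}}},"newtons":{"type":"number"}},"required":["increments"]}

```bash
ls; mkdir -p pics
cat > h.py <<'E'
import numpy as np, cv2
from bench import env
def save(p,n,crop=None,s=1):
    im=p["image"][:,:,::-1]
    if crop: im=im[crop[1]:crop[3],crop[0]:crop[2]]
    if s!=1: im=cv2.resize(im,None,fx=s,fy=s,interpolation=cv2.INTER_CUBIC)
    cv2.imwrite("pics/"+n+".png",im)
def cloud(p):
    K=p["intrinsics"];T=np.linalg.inv(p["world_to_cam"]);d=p["depth"]
    v,u=np.mgrid[:480,:640]
    c=np.stack([(u-K[0,2])/K[0,0]*d,(v-K[1,2])/K[1,1]*d,d],-1)
    w=c@T[:3,:3].T+T[:3,3]; w[d==0]=np.nan
    return w
def ray(p,u,v,z):
    K=p["intrinsics"];T=np.linalg.inv(p["world_to_cam"])
    r=T[:3,:3]@np.array([(u-K[0,2])/K[0,0],(v-K[1,2])/K[1,1],1]);o=T[:3,3]
    return o+r*(z-o[2])/r[2]
def proj(p,P):
    c=p["world_to_cam"][:3]@np.append(P,1);q=p["intrinsics"]@c
    return q[:2]/q[2]
E
cat > a.py <<'E'
from h import *
for n in("scene","top"):
    p=env.read_camera(n);save(p,n+"0");w=cloud(p)
    print(n,np.linalg.inv(p["world_to_cam"])[:3,3].round(3),p["intrinsics"][0,0])
    for q in["furnace","gate","puller","rod_rest","boat_rack","reject_tray","boat_whole_a","objective_case","lens_cleaner","coverslips"]:
        for m in env.masks_of(p,q)[:3]:
            r=m["region"];a=w[r];a=a[~np.isnan(a[:,0])]
            if len(a)==0: continue
            k=a[:,2]>np.percentile(a[:,2],10)
            box=cv2.minAreaRect(a[:,:2].astype(np.float32))
            print(q,round(m["p"],2),np.array(m["point"]).round(),a.mean(0).round(3),"z",np.percentile(a[:,2],[2,98]).round(3),np.round(box[0],3),np.round(box[1],3),round(box[2],1))
print(env.get_state())
E
python3 a.py
```

```text
pics
scene [-0.016 -0.979  1.275] 558.2700649326281
furnace 0.86 [378. 332.] [ 0.548 -0.288  0.121] z [0.02  0.187] [ 0.608 -0.212] [0.421 0.287] 86.5
gate 0.69 [355. 274.] [ 0.576 -0.14   0.178] z [-0.001  0.201] [ 0.621 -0.081] [0.238 0.09 ] 53.1
puller 0.76 [267. 268.] [0.413 0.08  0.049] z [0.039 0.056] [ 0.404 -0.026] [0.392 0.026] 84.3
puller 0.73 [281. 310.] [ 0.403 -0.017  0.01 ] z [-0.001  0.047] [0.412 0.01 ] [0.318 0.058] 86.3
rod_rest 0.7 [278. 304.] [ 0.404 -0.006  0.011] z [-0.004  0.049] [0.413 0.023] [0.359 0.06 ] 85.8
boat_rack 0.78 [259. 239.] [0.454 0.288 0.007] z [-0.003  0.018] [0.46  0.298] [0.156 0.149] 3.3
reject_tray 0.81 [309. 229.] [0.639 0.25  0.007] z [-0.004  0.026] [0.644 0.257] [0.166 0.174] 82.7
reject_tray 0.78 [208. 210.] [0.355 0.506 0.005] z [-0.004  0.018] [0.355 0.503] [0.104 0.112] 49.2
boat_whole_a 0.19 [358. 275.] [ 0.569 -0.148  0.187] z [0.151 0.201] [ 0.569 -0.147] [0.016 0.11 ] 86.8
objective_case 0.9 [399. 278.] [ 0.755 -0.102  0.053] z [0.006 0.076] [ 0.769 -0.085] [0.082 0.047] 47.1
lens_cleaner 0.49 [378. 246.] [0.763 0.035 0.05 ] z [
[... 1580 characters left out ...]
1.1, 'qpos': array([-1.34162472,  0.3322267 , -0.06470893,  1.46009631,  0.02160448,
        1.34989925, -0.08851441]), 'qvel': array([-0.00018888,  0.00042798,  0.00145809, -0.00029507,  0.00081075,
        0.00048492, -0.00063513]), 'joint_torque': array([ 3.87007435e-05, -6.23045325e+01,  2.45195848e-02, -3.90124226e+01,
       -6.11567264e-02,  3.12593509e-02, -4.01648251e-06]), 'tool_pos': array([0.1556841 , 0.60532191, 0.23656063]), 'tcp_rot': array([-4.68079639e-06,  1.25554480e-01,  9.92086726e-01,  3.30756429e-05]), 'force': array([ 0.29483262,  0.33311011, -0.24853274]), 'moment': array([-0.01197457,  0.02574127,  0.0359817 ]), 'finger_force': 0.0, 'finger_gap': 1.0028750629100673}
```

View pictures.

View pics/scene0.png

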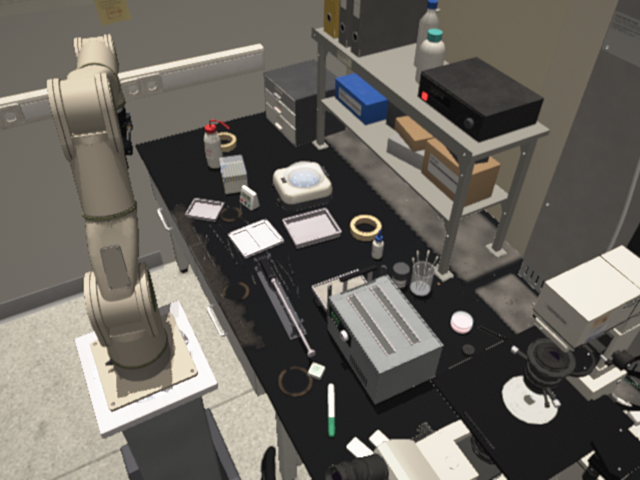

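View pics/top0.png

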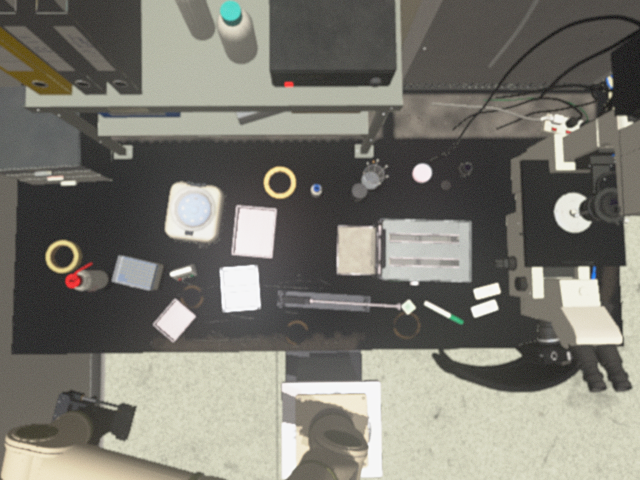

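```bash
cat > b.py <<'E'
from h import *
p=env.read_camera("top");w=cloud(p)
save(p,"top_furn",(330,205,480,315),5)
def sel(name,c,x0,x1,y0,y1):
    a=w[(w[...,0]>x0)&(w[...,0]<x1)&(w[...,1]>y0)&(w[...,1]<y1)&(w[...,2]>c[0])&(w[...,2]<c[1])]
    b=cv2.minAreaRect(a[:,:2].astype(np.float32))
    print(name,len(a),a.mean(0).round(4),"med z",np.median(a[:,2]).round(4),np.round(b[0],4),np.round(b[1],4),round(b[2],2)); return a
sel("roof",(.140,.156),.4,.75,-.5,-.13)
sel("shelf",(.04,.06),.47,.67,-.14,.03)
sel("bar",(.185,.21),.4,.75,-.2,-.05)
sel("rest",(-.01,.03),.35,.47,-.2,.2) if 0 else None
a=sel("handle",(.044,.06),.35,.47,-.06,.2)
a=sel("rod",(.030,.060),.35,.47,-.33,.2)
for y in np.arange(-.26,.18,.04):
    k=abs(a[:,1]-y)<.02
    if k.sum(): print(y.round(2),k.sum(),a[k].mean(0).round(4),a[k,2].max().round(3))
sel("rack",(.009,.02),.35,.55,.2,.4);sel("tray",(.015,.03),.54,.75,.15,.35)
# slit interior: depth points below roof
s=w[205:315,330:480]
E
python3 b.py
```

```text
roof 5203 [ 0.5659 -0.2847  0.1481] med z 0.1481 [ 0.5668 -0.2748] [0.2794 0.1822] 88.02
shelf 1778 [ 0.5731 -0.0805  0.0502] med z 0.0502 [ 0.5742 -0.082 ] [0.1207 0.1692] 87.97
bar 194 [ 0.571  -0.1444  0.1976] med z 0.1977 [ 0.5723 -0.1446] [0.0137 0.1097] 88.25
handle 272 [0.4179 0.1129 0.0503] med z 0.0504 [0.4263 0.0544] [0.0497 0.2249] 2.41
rod 490 [0.4115 0.0246 0.0468] med z 0.0474 [ 0.411  -0.0264] [0.3862 0.0507] 86.65
-0.22 26 [ 0.3941 -0.2126  0.0455] 0.057
-0.18 24 [ 0.3965 -0.1789  0.0418] 0.051
-0.14 22 [ 0.3992 -0.1399  0.0419] 0.048
-0.1 62 [ 0.4012 -0.1083  0.0439] 0.059
-0.06 24 [ 0.4047 -0.0605  0.0418] 0.049
-0.02 24 [ 0.408  -0.0196  0.0412] 0.046
0.02 23 [0.4114 0.0222 0.0428] 0.05
0.06 52 [0.4147 0.0655 0.0476] 0.058
0.1 94 [0.4174 0.099  0.0503] 0.059
0.14 118 [0.421  0.1434 0.0498] 0.058
rack 691 [0.4546 0.2931 0.0129] med z 0.0126 [0.4551 0.2931] [0.1426 0.1256] 4.68
tray 362 [0.6476 0.2536 0.0227] med z 0.0227 [0.6588 0.2564] [0.1883 0.1994] 84.35
```

View pics/top_furn.png

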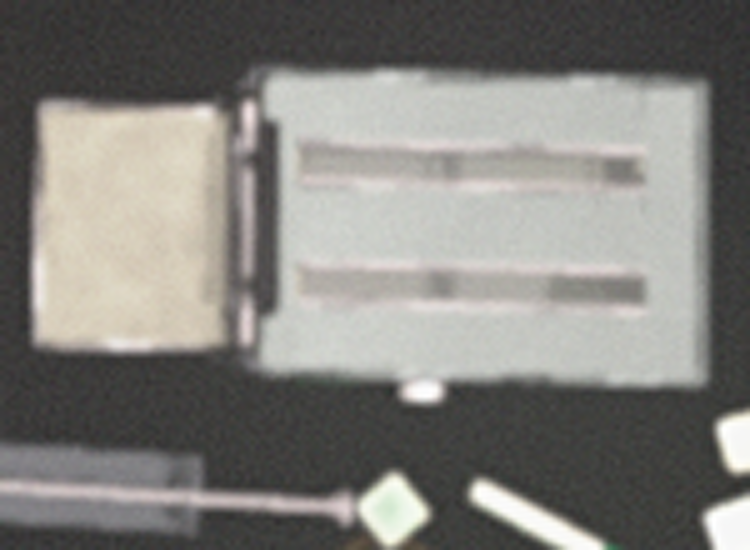

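Emit:
arm_command(increments=[{"gripper":-1,"roll":-0.207,"z":-0.06},{"gripper":-1,"roll":-0.207,"z":-0.06},{"x":-0.0368,"y":-0.0612,"gripper":-1},{"x":-0.0368,"y":-0.0612,"gripper":-1},{"x":-0.0368,"y":-0.0612,"gripper":-1},{"x":-0.0368,"y":-0.0612,"gripper":-1},{"x":-0.0368,"y":-0.0612,"gripper":-1},{"x":-0.0368,"y":-0.0612,"gripper":-1}], newtons=25)

```text
validation failed for argument at $.in...
```

Emit:
arm_command(increments=[{"x":-0.0368,"y":-0.0612,"gripper":-1},{"x":-0.0368,"y":-0.0612,"gripper":-1},{"x":-0.0368,"y":-0.0612,"gripper":-1},{"x":-0.0368,"y":-0.0612,"gripper":-1},{"x":-0.0368,"y":-0.0612,"gripper":-1},{"x":-0.0368,"y":-0.0612,"gripper":-1},{"x":-0.0368,"y":-0.0612,"gripper":-1},{"x":-0.0368,"y":-0.0612,"gripper":-1}])

```text
validation failed for argument at $.in...
```

Emit:
arm_command(increments=[{"x":-0.0368,"y":-0.0612,"gripper":-1},{"x":-0.0368,"y":-0.0612,"gripper":-1},{"x":-0.0368,"y":-0.0612,"gripper":-1},{"x":-0.0368,"y":-0.0612,"gripper":-1},{"x":-0.0368,"y":-0.0612,"gripper":-1},{"x":-0.0368,"y":-0.0612,"gripper":-1},{"x":-0.0368,"y":-0.0612,"gripper":-1}])

```text
validation failed for argument at $.in...
```

Emit:
arm_command(increments=[{"gripper":-1,"x":0,"y":0,"z":-0.06,"roll":-0.207},{"gripper":-1,"x":0,"y":0,"z":-0.06,"roll":-0.207}], newtons=25)

```text
clock: 1.32
tool_pos: [0.1555, 0.6044, 0.2956]
tcp_rot: [-0.0, 0.015, 1.0, -0.002]
force: [0.1, 1.1, 0.9]
finger_gap: 0.998
finger_force: 0.0
```

Emit:
arm_command(increments=[{"gripper":-1,"x":-0.0368,"y":-0.0612,"z":0,"roll":0},{"gripper":-1,"x":-0.0368,"y":-0.0612,"z":0,"roll":0},{"gripper":-1,"x":-0.0368,"y":-0.0612,"z":0,"roll":0},{"gripper":-1,"x":-0.0368,"y":-0.0612,"z":0,"roll":0},{"gripper":-1,"x":-0.0368,"y":-0.0612,"z":0,"roll":0},{"gripper":-1,"x":-0.0368,"y":-0.0612,"z":0,"roll":0},{"gripper":-1,"x":-0.0368,"y":-0.0612,"z":0,"roll":0},{"gripper":-1,"x":-0.0368,"y":-0.0612,"z":0,"roll":0}])

```text
clock: 1.98
tool_pos: [0.2948, 0.3538, 0.2967]
tcp_rot: [0.0, 0.018, 1.0, 0.0]
force: [1.0, -0.3, 0.5]
finger_gap: 0.999
finger_force: 0.0
```

Emit:
arm_command(increments=[{"gripper":-1,"x":-0.0368,"y":-0.0612,"z":0,"roll":0},{"gripper":-1,"x":-0.0368,"y":-0.0612,"z":0,"roll":0},{"gripper":-1,"x":-0.0368,"y":-0.0612,"z":0,"roll":0},{"gripper":-1,"x":-0.0368,"y":-0.0612,"z":0,"roll":0},{"gripper":-1,"x":-0.0368,"y":-0.0612,"z":0,"roll":0},{"gripper":-1,"x":-0.0368,"y":-0.0612,"z":0,"roll":0},{"gripper":-1,"x":-0.0368,"y":-0.0612,"z":0,"roll":0},{"gripper":-1,"x":-0.0368,"y":-0.0612,"z":0,"roll":0}])

```text
clock: 2.65
tool_pos: [0.4333, 0.1039, 0.2968]
tcp_rot: [0.0, 0.018, 1.0, 0.0]
force: [0.2, -0.2, 0.8]
finger_gap: 1.0
finger_force: 0.0
```

Emit:
arm_command(increments=[{"gripper":-1,"x":-0.0368,"y":-0.0612,"z":0,"roll":0},{"gripper":-1,"x":-0.0368,"y":-0.0612,"z":0,"roll":0},{"gripper":-1,"x":-0.0368,"y":-0.0612,"z":0,"roll":0},{"gripper":-1,"x":-0.0368,"y":-0.0612,"z":0,"roll":0},{"gripper":-1,"x":-0.0368,"y":-0.0612,"z":0,"roll":0},{"gripper":-1,"x":-0.0368,"y":-0.0612,"z":0,"roll":0},{"gripper":-1,"x":0,"y":0,"z":0,"roll":0}])

```text
clock: 3.23
tool_pos: [0.5378, -0.0883, 0.2964]
tcp_rot: [0.0, 0.021, 1.0, -0.002]
force: [-0.8, 0.7, -0.3]
finger_gap: 1.0
finger_force: 0.0
```

```bash
cat > c.py <<'E'
from h import *
print(env.get_state()["tool_pos"].round(4),env.get_state()["qpos"].round(2))
p=env.read_camera("wrist");w=cloud(p);save(p,"wrist_bar")
def sel(name,zr,x0,x1,y0,y1):
    a=w[(w[...,0]>x0)&(w[...,0]<x1)&(w[...,1]>y0)&(w[...,1]<y1)&(w[...,2]>zr[0])&(w[...,2]<zr[1])]
    if len(a)<5: print(name,len(a));return
    b=cv2.minAreaRect(a[:,:2].astype(np.float32))
    print(name,len(a),"med",np.median(a,0).round(4),np.round(b[0],4),np.round(b[1],4),round(b[2],2));return a
sel("bar",(.187,.205),.48,.66,-.2,-.1)
sel("shelf",(.04,.054),.45,.7,-.16,.02)
sel("lip",(.054,.06),.45,.7,-.16,.02)
sel("roof",(.140,.156),.4,.75,-.5,-.16)
p=env.read_camera("top")
for u,v in((399.4,306.6),(401,306.6)): print("disc",ray(p,u,v,.045).round(4))
w=cloud(p)
a=sel("handle",(.046,.056),.39,.44,.04,.2)
E
python3 c.py
```

```text
[ 0.5378 -0.0883  0.2964] [-0.56  0.13  0.72  1.61 -0.09  1.43  1.69]
bar 1938 med [ 0.5558 -0.145   0.1977] [ 0.5606 -0.1466] [0.0146 0.0897] 88.24
shelf 11530 med [ 0.5686 -0.0855  0.0499] [ 0.5665 -0.0867] [0.1757 0.1337] 2.06
lip 806 med [ 0.5585 -0.0576  0.0552] [ 0.5661 -0.087 ] [0.1775 0.1363] 3.01
roof 30303 med [ 0.5351 -0.2679  0.1481] [ 0.5523 -0.2807] [0.2388 0.1519] 88.04
disc [ 0.3929 -0.2192  0.045 ]
disc [ 0.3928 -0.2244  0.045 ]
handle 223 med [0.4179 0.1185 0.0507] [0.4175 0.1121] [0.0403 0.1076] 0.55
```

View pics/wrist_bar.png

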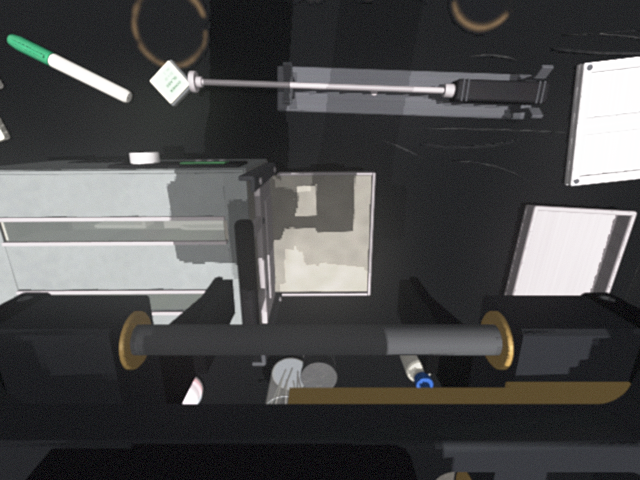

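Emit:
arm_command(increments=[{"gripper":-1,"x":-0.0365,"y":-0.0548,"z":0,"roll":0},{"gripper":-1,"x":-0.0365,"y":-0.0548,"z":0,"roll":0},{"gripper":-1,"x":0,"y":0,"z":0.0565,"roll":0},{"gripper":-1,"x":0,"y":0,"z":0.0565,"roll":0},{"gripper":-1,"x":0,"y":0,"z":0.0565,"roll":0},{"gripper":-1,"x":0,"y":0,"z":0.0565,"roll":0},{"gripper":1,"x":0,"y":0,"z":0,"roll":0},{"gripper":1,"x":0,"y":0,"z":0,"roll":0}], newtons=35)

```text
clock: 4.0
tool_pos: [0.5707, -0.1362, 0.1832]
tcp_rot: [-0.001, 0.017, 1.0, 0.0]
force: [0.8, 0.3, 1.0]
finger_gap: 0.922
finger_force: 0.0
```

Emit:
arm_command(increments=[{"gripper":1,"x":0,"y":0,"z":0,"roll":0},{"gripper":1,"x":0,"y":0,"z":0,"roll":0},{"gripper":1,"x":0,"y":0,"z":0,"roll":0},{"gripper":1,"x":0,"y":0,"z":0,"roll":0}])

```text
clock: 4.33
tool_pos: [0.5718, -0.1377, 0.1848]
tcp_rot: [0.001, 0.017, 1.0, 0.0]
force: [0.2, -0.1, -0.4]
finger_gap: 0.638
finger_force: 0.0
```

Emit:
arm_command(increments=[{"gripper":1,"x":0,"y":-0.0132,"z":0,"roll":0},{"gripper":1,"x":0,"y":0,"z":0,"roll":0},{"gripper":1,"x":0,"y":0,"z":0,"roll":0},{"gripper":1,"x":0,"y":0,"z":0,"roll":0},{"gripper":1,"x":0,"y":0,"z":0,"roll":0},{"gripper":1,"x":0,"y":0,"z":0,"roll":0},{"gripper":1,"x":0,"y":0,"z":0,"roll":0},{"gripper":1,"x":0,"y":0,"z":0,"roll":0}])

```text
clock: 5.0
tool_pos: [0.5709, -0.1458, 0.1835]
tcp_rot: [0.0, 0.018, 1.0, -0.001]
force: [2.6, -4.9, -1.7]
finger_gap: 0.153
finger_force: 35.0
```

Gripped (13.3 mm). Raise 67 mm gently.

Emit:
arm_command(increments=[{"gripper":1,"x":0,"y":0,"z":-0.022,"roll":0},{"gripper":1,"x":0,"y":0,"z":-0.022,"roll":0},{"gripper":1,"x":0,"y":0,"z":-0.022,"roll":0},{"gripper":1,"x":0,"y":0,"z":-0.022,"roll":0},{"gripper":1,"x":0,"y":0,"z":-0.022,"roll":0},{"gripper":1,"x":0,"y":0,"z":-0.022,"roll":0},{"gripper":1,"x":0,"y":0,"z":-0.004,"roll":0},{"gripper":1,"x":0,"y":0,"z":0,"roll":0}])

```text
clock: 5.67
tool_pos: [0.5695, -0.1457, 0.2484]
tcp_rot: [-0.002, 0.018, 1.0, -0.001]
force: [4.8, -8.6, -21.4]
finger_gap: 0.156
finger_force: 35.0
```

Emit:
arm_command(increments=[{"gripper":-1,"x":0,"y":0,"z":0,"roll":0},{"gripper":-1,"x":0,"y":0,"z":0,"roll":0},{"gripper":-1,"x":0,"y":0,"z":0,"roll":0},{"gripper":-1,"x":0,"y":0,"z":0,"roll":0},{"gripper":-1,"x":0,"y":0,"z":-0.06,"roll":0},{"gripper":-1,"x":0,"y":0,"z":-0.06,"roll":0.237},{"gripper":-1,"x":0,"y":0,"z":0,"roll":0.237},{"gripper":-1,"x":0,"y":0,"z":0,"roll":0.237}])

```text
clock: 6.33
tool_pos: [0.5719, -0.1445, 0.3139]
tcp_rot: [0.002, 0.205, 0.979, 0.0]
force: [-0.8, 0.5, -2.0]
finger_gap: 0.681
finger_force: 0.0
```

Emit:
arm_command(increments=[{"gripper":-1,"x":0,"y":0,"z":0,"roll":0.237},{"gripper":-1,"x":0,"y":0,"z":0,"roll":0.237},{"gripper":-1,"x":0,"y":0,"z":0,"roll":0.237},{"gripper":-1,"x":0,"y":0,"z":0,"roll":0.237},{"gripper":-1,"x":0,"y":0,"z":0,"roll":0.237},{"gripper":-1,"x":0,"y":0,"z":0,"roll":0.237},{"gripper":-1,"x":0,"y":0,"z":0,"roll":0.237},{"gripper":-1,"x":0,"y":0,"z":0,"roll":0.237}])

```text
clock: 7.0
tool_pos: [0.5712, -0.1441, 0.312]
tcp_rot: [0.0, 0.646, 0.763, 0.0]
force: [0.4, -0.3, -0.0]
finger_gap: 0.996
finger_force: 0.0
```

Emit:
arm_command(increments=[{"gripper":-1,"x":0,"y":0,"z":0,"roll":0.237},{"gripper":-1,"x":0,"y":0,"z":0,"roll":0.237},{"gripper":-1,"x":0,"y":0,"z":0,"roll":0}])

```text
clock: 7.25
tool_pos: [0.5713, -0.1439, 0.3119]
tcp_rot: [0.0, 0.736, 0.677, 0.0]
force: [-0.9, 0.1, -0.4]
finger_gap: 0.999
finger_force: 0.0
```

```bash
cat > d.py <<'E'
from h import *
s=env.get_state();q=s["tcp_rot"]
print(s["clock"],s["tool_pos"].round(4),q.round(4),s["qpos"].round(2),"theta",np.degrees(np.arctan2(2*q[2]**2-1,2*q[1]*q[2])).round(2))
p=env.read_camera("scene");w=cloud(p)
for n in("scene","top","wrist"):
    p=env.read_camera(n);w=cloud(p)
    a=w[(w[...,0]>.5)&(w[...,0]<.64)&(w[...,1]>-.17)&(w[...,1]<-.125)&(w[...,2]>.24)&(w[...,2]<.275)]
    if len(a)>5: print(n,"bar",len(a),np.median(a,0).round(4),np.percentile(a[:,2],[5,95]).round(4))
E
python3 d.py
```

```text
7.25 [ 0.5713 -0.1439  0.3119] [1.000e-04 7.358e-01 6.772e-01 3.000e-04] [-0.63  0.33  1.03  1.48 -0.28  1.49  0.32] theta -4.74
scene bar 254 [ 0.5675 -0.1483  0.256 ] [0.2461 0.2608]
top bar 17 [ 0.6016 -0.1427  0.2583] [0.2556 0.2605]
wrist bar 3825 [ 0.5722 -0.1442  0.2583] [0.2522 0.2597]
```

Emit:
arm_command(increments=[{"gripper":-1,"x":0.0571,"y":-0.0433,"z":0,"roll":0},{"gripper":-1,"x":0.0571,"y":-0.0433,"z":0,"roll":0},{"gripper":-1,"x":0.0571,"y":-0.0433,"z":0,"roll":0},{"gripper":-1,"x":0.0571,"y":-0.0433,"z":0,"roll":0},{"gripper":-1,"x":0.0571,"y":-0.0433,"z":0,"roll":0},{"gripper":-1,"x":0.0571,"y":-0.0433,"z":0,"roll":0},{"gripper":-1,"x":0.0571,"y":-0.0433,"z":0,"roll":0},{"gripper":-1,"x":0.0571,"y":-0.0433,"z":0,"roll":0}])

```text
clock: 8.12
tool_pos: [0.4148, 0.098, 0.3123]
tcp_rot: [-0.0, 0.733, 0.68, 0.001]
force: [0.8, 1.0, 0.3]
finger_gap: 1.001
finger_force: 0.0
```

Emit:
arm_command(increments=[{"gripper":-0.3,"x":0,"y":0,"z":0.05,"roll":0},{"gripper":-0.3,"x":0,"y":0,"z":0.05,"roll":0},{"gripper":-0.3,"x":0,"y":0,"z":0,"roll":0}])

```text
clock: 8.37
tool_pos: [0.4141, 0.0964, 0.2584]
tcp_rot: [-0.001, 0.733, 0.68, -0.002]
force: [-1.1, -1.0, 0.2]
finger_gap: 0.855
finger_force: 0.0
```

```bash
cat > e.py <<'E'
from h import *
s=env.get_state();q=s["tcp_rot"]
print(s["tool_pos"].round(4),s["qpos"].round(2),"theta",np.degrees(np.arctan2(2*q[2]**2-1,2*q[1]*q[2])).round(2))
p=env.read_camera("wrist");w=cloud(p);save(p,"wrist_rod")
a=w[(w[...,0]>.37)&(w[...,0]<.46)&(w[...,1]>-.3)&(w[...,1]<.2)&(w[...,2]>.036)&(w[...,2]<.065)]
for y in np.arange(-.26,.19,.02):
    k=a[abs(a[:,1]-y)<.01]
    if len(k)>5: print(y.round(2),len(k),np.median(k,0).round(4),np.percentile(k[:,0],[5,95]).round(4),np.percentile(k[:,2],[5,95]).round(4))
print([ (proj(p,P)).round() for P in ([.4175,.098,.05],[.4155,.063,.05],[.4225,.163,.05],[.393,-.221,.05])])
E
python3 e.py
```

```text
[0.4141 0.0964 0.2584] [-1.15 -0.23  0.72  1.94  0.15  1.38 -0.55] theta -4.24
-0.14 28 [ 0.4008 -0.1347  0.0416] [0.398  0.4035] [0.0404 0.043 ]
-0.12 270 [ 0.4032 -0.1153  0.044 ] [0.3843 0.4204] [0.039  0.0531]
-0.1 94 [ 0.4019 -0.1042  0.0422] [0.3849 0.4061] [0.0399 0.0508]
-0.08 7 [ 0.4028 -0.0892  0.0426] [0.4014 0.4048] [0.0417 0.0432]
-0.04 49 [ 0.4076 -0.0368  0.0422] [0.4049 0.4103] [0.0406 0.0435]
-0.02 75 [ 0.409  -0.0197  0.0422] [0.4062 0.4117] [0.0409 0.0439]
-0.0 75 [0.4102 0.     0.042 ] [0.4075 0.4129] [0.0406 0.0434]
0.02 77 [0.4117 0.0203 0.0421] [0.4091 0.4143] [0.0409 0.0438]
0.04 81 [0.4131 0.0404 0.0422] [0.4105 0.4157] [0.0403 0.0435]
0.06 168 [0.415  0.0622 0.0461] [0.4084 0.4234] [0.0413 0.0513]
0.08 353 [0.4164 0.08   0.0506] [0.4066 0.4262] [0.049 0.052]
0.1 364 [0.4178 0.1    0.0506] [0.4081 0.4275] [0.0492 0.0519]
0.12 385 [0.4194 0.1202 0.0506] [0.4097 0.429 ] [0.0492 0.0518]
0.14 425 [0.4216 0.1405 0.0507] [0.4114 0.4319] [0.0487 0.0522]
0.16 601 [0.4215 0.1571 0.0506] [0.3988 0.4448] [0.0443 0.0539]
[array([319., 211.]), array([320., 242.]), array([320., 149.]), array([318., 442.])]
```

View pics/wrist_rod.png

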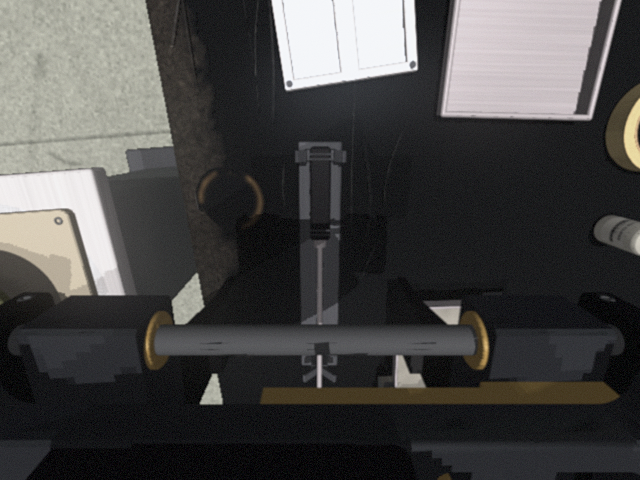

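Emit:
arm_command(increments=[{"gripper":-0.3,"x":0.005,"y":0.007,"z":0.063,"roll":0},{"gripper":-0.3,"x":0,"y":0,"z":0.063,"roll":0},{"gripper":-0.3,"x":0,"y":0,"z":0.063,"roll":0},{"gripper":-0.3,"x":0,"y":0,"z":0.063,"roll":0},{"gripper":-0.3,"x":0,"y":0,"z":0.063,"roll":0},{"gripper":-0.3,"x":0,"y":0,"z":0.05,"roll":0},{"gripper":-0.3,"x":0,"y":0,"z":0.04,"roll":0},{"gripper":-0.3,"x":0,"y":0,"z":0.02,"roll":0}])

```text
clock: 9.08
tool_pos: [0.42, 0.0989, 0.0482]
tcp_rot: [0.0, 0.733, 0.68, -0.001]
force: [-0.9, -0.2, -0.5]
finger_gap: 0.65
finger_force: 0.0
```

Emit:
arm_command(increments=[{"gripper":-0.3,"x":0,"y":0,"z":0,"roll":0}])

```text
clock: 9.17
tool_pos: [0.4198, 0.0987, 0.0485]
tcp_rot: [0.0, 0.734, 0.68, -0.001]
force: [0.1, -0.0, -0.7]
finger_gap: 0.646
finger_force: 0.0
```

Emit:
arm_command(increments=[{"gripper":-0.3,"x":0,"y":-0.004,"z":0.021,"roll":0},{"gripper":1,"x":0,"y":0,"z":0,"roll":0},{"gripper":1,"x":0,"y":0,"z":0,"roll":0},{"gripper":1,"x":0,"y":0,"z":0,"roll":0},{"gripper":1,"x":0,"y":0,"z":0,"roll":0},{"gripper":1,"x":0,"y":0,"z":0,"roll":0},{"gripper":1,"x":0,"y":0,"z":0,"roll":0},{"gripper":1,"x":0,"y":0,"z":0,"roll":0}], newtons=50)

```text
clock: 9.83
tool_pos: [0.4179, 0.0994, 0.0389]
tcp_rot: [-0.0, 0.734, 0.679, 0.0]
force: [-0.9, 0.7, 4.6]
finger_gap: 0.249
finger_force: 50.0
```

Emit:
arm_command(increments=[{"gripper":1,"x":0,"y":0,"z":-0.03,"roll":0},{"gripper":1,"x":0,"y":0,"z":-0.05,"roll":0},{"gripper":1,"x":0,"y":0,"z":-0.036,"roll":-0.075},{"gripper":1,"x":0.058,"y":0,"z":0,"roll":0},{"gripper":1,"x":0.058,"y":0,"z":0,"roll":0},{"gripper":1,"x":0.058,"y":0,"z":0,"roll":0},{"gripper":1,"x":0.058,"y":0,"z":0,"roll":0},{"gripper":1,"x":0,"y":0.04,"z":0,"roll":0}])

```text
clock: 10.5
tool_pos: [0.439, 0.221, 0.096]
tcp_rot: [-0.002, 0.718, 0.697, -0.0]
force: [-0.1, 0.7, -2.0]
finger_gap: 0.248
finger_force: 50.0
```

Emit:
arm_command(increments=[{"gripper":1,"x":0,"y":0.07,"z":0,"roll":0},{"gripper":1,"x":0,"y":0.07,"z":0,"roll":0},{"gripper":1,"x":0,"y":0.05,"z":0,"roll":0},{"gripper":1,"x":0,"y":0.0234,"z":0,"roll":0},{"gripper":1,"x":0,"y":0,"z":0,"roll":0}])

```text
clock: 10.92
tool_pos: [0.5508, 0.2092, 0.096]
tcp_rot: [0.001, 0.721, 0.693, -0.0]
force: [-0.5, -0.3, -1.7]
finger_gap: 0.246
finger_force: 50.0
```

```bash
cat >> h.py <<'E'
F=np.array([.5718,-.150]);ph=np.radians(-2.05);ex=np.array([np.cos(ph),np.sin(ph)]);ey=np.array([-np.sin(ph),np.cos(ph)])
def fur(w):
    d=np.asarray(w)[...,:2]-F
    return np.stack([d@ex,d@ey,np.asarray(w)[...,2]],-1)
def wor(x,y,z): return np.append(F+x*ex+y*ey,z)
def st():
    s=env.get_state();q=s["tcp_rot"]
    print(round(s["clock"],2),"tcp",s["tool_pos"].round(4),"fur",fur(s["tool_pos"]).round(4),"th",np.degrees(np.arctan2(2*q[2]**2-1,2*q[1]*q[2])).round(2),"q",s["qpos"].round(2),"gap",round(s["finger_gap"],3),"F",s["force"].round(1))
    return s
E
cat > f.py <<'E'
from h import *
st()
for n in("wrist","top","scene"):
    p=env.read_camera(n);w=fur(cloud(p))
    if n=="wrist": save(p,"wrist_disc")
    a=w[(w[...,0]>-.06)&(w[...,0]<-.01)&(w[...,1]>-.02)&(w[...,1]<.32)&(w[...,2]>.062)&(w[...,2]<.125)]
    for y in np.arange(0,.3,.02):
        k=a[abs(a[:,1]-y)<.01]
        if len(k)>3: print(n,y.round(2),len(k),np.median(k,0).round(4),np.percentile(k[:,0],[5,95]).round(4),np.percentile(k[:,2],[5,95]).round(4))
    k=a[(a[:,2]>.09)]
    if len(k): print("disc",len(k),k.mean(0).round(4),np.percentile(k,[2,98],axis=0).round(4))
E
python3 f.py
```

```text
10.92 tcp [0.5508 0.2092 0.096 ] fur [-0.0338  0.3582  0.096 ] th -2.28 q [-1.04  0.45  0.75  1.75 -0.34  1.07 -0.21] gap 0.246 F [-0.5 -0.3 -1.7]
disc 147 [-0.0345  0.318   0.1021] [[-0.0408  0.3153  0.0988]
 [-0.0279  0.3199  0.1043]]
top 0.04 20 [-0.0375  0.0435  0.1023] [-0.048  -0.0267] [0.0977 0.1096]
top 0.06 16 [-0.0378  0.0571  0.1001] [-0.0401 -0.0353] [0.0963 0.1052]
top 0.08 13 [-0.0395  0.0807  0.0975] [-0.04   -0.0365] [0.094  0.1037]
top 0.1 11 [-0.0371  0.1019  0.0994] [-0.0387 -0.0343] [0.0942 0.1022]
top 0.12 14 [-0.0361  0.1203  0.0986] [-0.038  -0.0345] [0.0934 0.1023]
top 0.14 12 [-0.0368  0.1405  0.0994] [-0.0384 -0.0351] [0.0957 0.1012]
top 0.16 14 [-0.0373  0.1603  0.1   ] [-0.039  -0.0356] [0.0957 0.1032]
top 0.18 12 [-0.0377  0.1804  0.0983] [-0.0395 -0.036 ] [0.0972 0.1015]
top 0.2 13 [-0.0369  0.2003  0.1   ] [-0.04   -0.0366] [0.0972 0.1022]
top 0.22 11 [-0.037   0.2219  0.098 ] [-0.0374 -0.034 ] [0.0941 0.103 ]
top 0.24 14 [-0.0361  0.2403  0.1001] [-0.0379 -0.0345] [0.0956 0.1026]
top 0.26 12 [-0.0368  0.2603  0.0975] [-0.0383 -0.035 ] [0.0946 0.1037]
t
[... 357 characters left out ...]
-0.0362] [0.0925 0.1024]
scene 0.14 10 [-0.0386  0.1383  0.1001] [-0.043 -0.036] [0.0949 0.1042]
scene 0.16 14 [-0.0387  0.1639  0.097 ] [-0.0404 -0.0359] [0.0939 0.101 ]
scene 0.18 10 [-0.0404  0.1807  0.1   ] [-0.0417 -0.037 ] [0.0951 0.1029]
scene 0.2 10 [-0.0395  0.2021  0.0972] [-0.0422 -0.0361] [0.0951 0.1005]
scene 0.22 10 [-0.0395  0.2185  0.0973] [-0.0412 -0.0364] [0.0918 0.1028]
scene 0.24 10 [-0.038   0.2423  0.0972] [-0.0421 -0.0358] [0.095 0.1  ]
scene 0.26 8 [-0.0393  0.2584  0.0982] [-0.0408 -0.0365] [0.0946 0.0997]
scene 0.28 13 [-0.0398  0.279   0.0969] [-0.0423 -0.0351] [0.0948 0.1041]
disc 140 [-0.0394  0.1969  0.0982] [[-0.043   0.0753  0.0926]
 [-0.035   0.3181  0.1049]]
```

Emit:
arm_command(increments=[{"gripper":1,"x":0,"y":0,"z":0.02,"roll":0},{"gripper":1,"x":0,"y":0,"z":0,"roll":0},{"gripper":1,"x":-0.03,"y":0,"z":0,"roll":0},{"gripper":1,"x":-0.045,"y":0,"z":0,"roll":0},{"gripper":1,"x":-0.045,"y":0,"z":0,"roll":0},{"gripper":1,"x":-0.045,"y":0,"z":0,"roll":0},{"gripper":1,"x":-0.03,"y":0,"z":0,"roll":0},{"gripper":1,"x":0,"y":0,"z":0,"roll":0}])

```text
clock: 11.73
tool_pos: [0.5446, 0.1085, 0.0868]
tcp_rot: [0.0, 0.722, 0.692, -0.0]
force: [0.2, 0.0, -1.8]
finger_gap: 0.246
finger_force: 50.0
```

```bash
python3 -c "
from h import *
st()"
```

```text
11.73 tcp [0.5446 0.1085 0.0868] fur [-0.0364  0.2573  0.0868] th -2.46 q [-0.93  0.4   0.79  1.85 -0.32  1.03 -0.06] gap 0.246 F [ 0.2  0.  -1.8]
```

Emit:
arm_command(increments=[{"gripper":1,"x":0,"y":0.005,"z":0,"roll":-0.012},{"gripper":1,"x":0,"y":0,"z":0.01,"roll":0},{"gripper":1,"x":0,"y":0,"z":0.0105,"roll":0},{"gripper":1,"x":0,"y":0,"z":0,"roll":0}])

```text
clock: 12.07
tool_pos: [0.5467, 0.1137, 0.0748]
tcp_rot: [-0.0, 0.718, 0.696, -0.001]
force: [-0.2, -0.8, -2.6]
finger_gap: 0.249
finger_force: 50.0
```

```bash
python3 -c "
from h import *
st()
p=env.read_camera('top');w=fur(cloud(p));a=w[(w[...,0]>-.06)&(w[...,0]<-.01)&(w[...,1]>.02)&(w[...,1]<.2)&(w[...,2]>.068)&(w[...,2]<.1)]
print(np.median(a,0),len(a),np.polyfit(a[:,1],a[:,0],1))"
```

```text
12.07 tcp [0.5467 0.1137 0.0748] fur [-0.0345  0.2627  0.0748] th -1.73 q [-0.92  0.42  0.77  1.85 -0.34  1.01 -0.04] gap 0.249 F [-0.2 -0.8 -2.6]
[-0.03489711  0.10610812  0.07847721] 109 [-0.00646004 -0.03395293]
```

Emit:
arm_command(increments=[{"gripper":1,"x":0.01,"y":-0.002,"z":-0.002,"roll":0},{"gripper":1,"x":0.02,"y":0,"z":0,"roll":0},{"gripper":1,"x":0.03,"y":0,"z":0,"roll":0},{"gripper":1,"x":0.03,"y":0,"z":0,"roll":0},{"gripper":1,"x":0.03,"y":0,"z":0,"roll":0},{"gripper":1,"x":0.03,"y":0,"z":0,"roll":0},{"gripper":1,"x":0.03,"y":0,"z":0,"roll":0},{"gripper":1,"x":0.03,"y":0,"z":0,"roll":0}])

```text
clock: 12.78
tool_pos: [0.5497, 0.2197, 0.0772]
tcp_rot: [-0.0, 0.718, 0.696, -0.0]
force: [-0.5, -0.9, -1.2]
finger_gap: 0.245
finger_force: 50.0
```

```bash
python3 -c "
from h import *
st()
p=env.read_camera('top');save(p,'pull0',(320,210,420,290),6);w=fur(cloud(p));a=w[(w[...,0]>-.07)&(w[...,0]<-.0)&(w[...,1]>-.0)&(w[...,1]<.13)&(w[...,2]>.058)&(w[...,2]<.076)]
print(len(a),np.percentile(a,[2,50,98],axis=0).round(4))
p=env.read_camera('scene')
save(p,'pull0s',(290,240,400,340),6)"
```

```text
12.78 tcp [0.5497 0.2197 0.0772] fur [-0.0353  0.3687  0.0772] th -1.78 q [-1.03  0.48  0.73  1.76 -0.37  1.04 -0.2 ] gap 0.245 F [-0.5 -0.9 -1.2]
93 [[-0.0624  0.0003  0.0581]
 [-0.0405  0.0368  0.0694]
 [-0.0079  0.1266  0.0758]]
```

View pics/pull0.png

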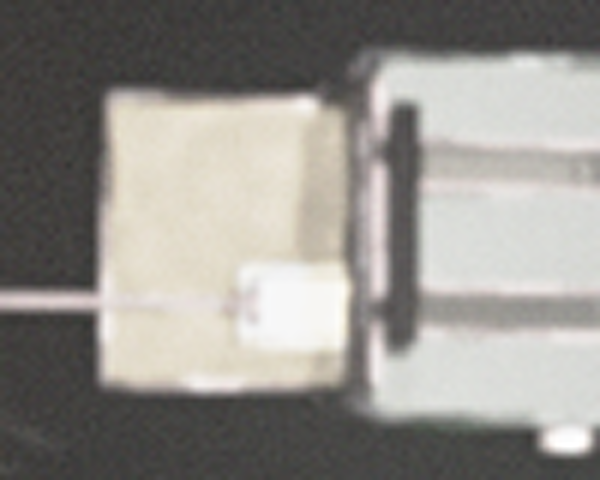

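Emit:
arm_command(increments=[{"gripper":1,"x":0.03,"y":0,"z":0,"roll":0},{"gripper":1,"x":0.03,"y":0,"z":0,"roll":0},{"gripper":1,"x":0.03,"y":0,"z":0,"roll":0},{"gripper":1,"x":0.02,"y":0,"z":0,"roll":0},{"gripper":1,"x":0,"y":0,"z":0,"roll":0},{"gripper":1,"x":-0.006,"y":0,"z":-0.012,"roll":0},{"gripper":1,"x":0,"y":0,"z":-0.012,"roll":0},{"gripper":1,"x":0,"y":0,"z":0,"roll":0}])

```text
clock: 13.55
tool_pos: [0.5526, 0.2685, 0.091]
tcp_rot: [0.0, 0.719, 0.695, 0.001]
force: [0.5, 0.8, -1.2]
finger_gap: 0.247
finger_force: 50.0
```

```bash
cat > g.py <<'E'
from h import *
st()
p=env.read_camera('top');w=fur(cloud(p));save(p,"topnow",(320,210,420,290),6)
for nm,lo,hi in(("lane0",-.07,-.0),("lane1",0.,.07)):
    a=w[(w[...,0]>lo)&(w[...,0]<hi)&(w[...,1]>.016)&(w[...,1]<.121)&(w[...,2]>.058)&(w[...,2]<.076)]
    if len(a)>5: print(nm,len(a),np.percentile(a,[3,50,97],axis=0).round(4).tolist())
b=w[(w[...,0]>-.07)&(w[...,0]<.08)&(w[...,1]>.13)&(w[...,1]<.25)&(w[...,2]>.07)&(w[...,2]<.13)]
if len(b)>5: print("rod",len(b),np.median(b,0).round(4),"slope",np.polyfit(b[:,1],b[:,0],1)[0].round(4))
E
python3 g.py
```

```text
13.55 tcp [0.5526 0.2685 0.091 ] fur [-0.0342  0.4176  0.091 ] th -1.94 q [-1.08  0.51  0.72  1.69 -0.37  1.08 -0.28] gap 0.247 F [ 0.5  0.8 -1.2]
lane0 122 [[-0.0544, 0.0283, 0.0583], [-0.0379, 0.0749, 0.0701], [-0.014, 0.1154, 0.0753]]
rod 76 [-0.0348  0.1896  0.0943] slope -0.0251
```

Emit:
arm_command(increments=[{"gripper":1,"x":0,"y":0.046,"z":0,"roll":0},{"gripper":1,"x":0,"y":0.048,"z":0,"roll":0},{"gripper":1,"x":0,"y":0.046,"z":0.006,"roll":0},{"gripper":1,"x":0,"y":0,"z":0,"roll":0}])

```text
clock: 13.93
tool_pos: [0.6247, 0.2654, 0.086]
tcp_rot: [0.001, 0.719, 0.695, 0.0]
force: [0.6, -0.2, -2.6]
finger_gap: 0.248
finger_force: 50.0
```

Emit:
arm_command(increments=[{"gripper":1,"x":-0.03,"y":0,"z":0,"roll":0},{"gripper":1,"x":-0.05,"y":0,"z":0,"roll":0},{"gripper":1,"x":-0.05,"y":0,"z":0,"roll":0},{"gripper":1,"x":-0.03,"y":0,"z":0,"roll":0},{"gripper":1,"x":0,"y":0,"z":0,"roll":0}])

```text
clock: 14.35
tool_pos: [0.6187, 0.1817, 0.0869]
tcp_rot: [0.0, 0.72, 0.694, -0.0]
force: [0.5, -0.6, -0.8]
finger_gap: 0.247
finger_force: 50.0
```

```bash
python3 g.py
```

```text
14.35 tcp [0.6187 0.1817 0.0869] fur [0.035  0.3332 0.0869] th -2.17 q [-0.88  0.58  0.72  1.6  -0.41  1.11 -0.1 ] gap 0.247 F [ 0.5 -0.6 -0.8]
lane0 119 [[-0.0545, 0.0282, 0.0582], [-0.037, 0.0687, 0.0708], [-0.0139, 0.1155, 0.0756]]
rod 74 [0.0334 0.1912 0.0892] slope -0.0182
```

Emit:
arm_command(increments=[{"gripper":1,"x":-0.03,"y":0.003,"z":0,"roll":0},{"gripper":1,"x":-0.045,"y":0,"z":0,"roll":0},{"gripper":1,"x":-0.045,"y":0,"z":0,"roll":0},{"gripper":1,"x":-0.025,"y":0,"z":0,"roll":0},{"gripper":1,"x":0,"y":0,"z":0.01,"roll":0},{"gripper":1,"x":0,"y":0,"z":0.009,"roll":0},{"gripper":1,"x":0,"y":0,"z":0,"roll":0}])

```text
clock: 14.98
tool_pos: [0.6174, 0.1169, 0.0755]
tcp_rot: [-0.001, 0.718, 0.696, -0.0]
force: [-0.5, -0.0, -1.0]
finger_gap: 0.244
finger_force: 50.0
```

```bash
python3 g.py
```

```text
14.98 tcp [0.6174 0.1169 0.0755] fur [0.036  0.2684 0.0755] th -1.72 q [-0.8   0.57  0.72  1.66 -0.41  1.08  0.01] gap 0.244 F [-0.5 -0.  -1. ]
lane0 116 [[-0.0547, 0.0278, 0.0582], [-0.0381, 0.0746, 0.0705], [-0.0139, 0.1154, 0.0752]]
lane1 19 [[0.0016, 0.0211, 0.0581], [0.0351, 0.0572, 0.0747], [0.0613, 0.1201, 0.0758]]
rod 55 [0.0353 0.1737 0.0786] slope -0.0231
```

Emit:
arm_command(increments=[{"gripper":1,"x":0.01,"y":0,"z":-0.002,"roll":0},{"gripper":1,"x":0.02,"y":0,"z":0,"roll":0},{"gripper":1,"x":0.03,"y":0,"z":0,"roll":0},{"gripper":1,"x":0.03,"y":0,"z":0,"roll":0},{"gripper":1,"x":0.03,"y":0,"z":0,"roll":0},{"gripper":1,"x":0.03,"y":0,"z":0,"roll":0},{"gripper":1,"x":0.03,"y":0,"z":0,"roll":0},{"gripper":1,"x":0.03,"y":0,"z":0,"roll":0}])

```text
clock: 15.7
tool_pos: [0.6213, 0.222, 0.0777]
tcp_rot: [-0.0, 0.718, 0.696, -0.0]
force: [0.7, -1.1, -2.2]
finger_gap: 0.249
finger_force: 50.0
```

Emit:
arm_command(increments=[{"gripper":1,"x":0.03,"y":0,"z":0,"roll":0},{"gripper":1,"x":0.03,"y":0,"z":0,"roll":0},{"gripper":1,"x":0.02,"y":0,"z":0,"roll":0},{"gripper":1,"x":0.01,"y":0,"z":0,"roll":0},{"gripper":1,"x":0,"y":0,"z":0,"roll":0}])

```text
clock: 16.12
tool_pos: [0.6227, 0.2666, 0.0776]
tcp_rot: [-0.0, 0.718, 0.696, 0.0]
force: [0.5, 0.0, -1.2]
finger_gap: 0.25
finger_force: 50.0
```

```bash
python3 g.py
```

```text
16.12 tcp [0.6227 0.2666 0.0776] fur [0.0359 0.4181 0.0776] th -1.73 q [-0.95  0.66  0.68  1.51 -0.44  1.13 -0.21] gap 0.25 F [ 0.5  0.  -1.2]
lane0 110 [[-0.0545, 0.0278, 0.0584], [-0.039, 0.0743, 0.071], [-0.014, 0.1155, 0.0756]]
lane1 164 [[0.0138, 0.0189, 0.0585], [0.0317, 0.0547, 0.0697], [0.0547, 0.1092, 0.0752]]
rod 72 [0.0363 0.1941 0.0798] slope 0.0074
```

View pics/topnow.png

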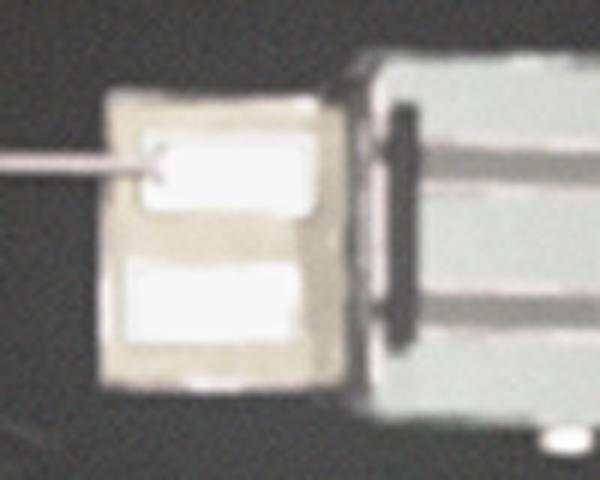

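Emit:
arm_command(increments=[{"gripper":1,"x":-0.006,"y":0,"z":-0.03,"roll":0},{"gripper":1,"x":0,"y":0,"z":-0.06,"roll":0},{"gripper":1,"x":-0.0152,"y":-0.063,"z":-0.03,"roll":0},{"gripper":1,"x":-0.0152,"y":-0.063,"z":0,"roll":0},{"gripper":1,"x":-0.0152,"y":-0.063,"z":0,"roll":0},{"gripper":1,"x":-0.0152,"y":-0.063,"z":0,"roll":0},{"gripper":1,"x":-0.0152,"y":-0.063,"z":0,"roll":0},{"gripper":1,"x":-0.0152,"y":-0.063,"z":0,"roll":0.083}])

```text
clock: 16.83
tool_pos: [0.4313, 0.2207, 0.1381]
tcp_rot: [-0.001, 0.734, 0.68, 0.0]
force: [-0.0, -0.3, -0.7]
finger_gap: 0.252
finger_force: 50.0
```

```bash
cat > r.py <<'E'
from h import *
s=st();q=s["tcp_rot"];th=np.arctan2(2*q[2]**2-1,2*q[1]*q[2])
T=np.array([.4179,.0994,.0389])
d=T-s["tool_pos"];print("d",d.round(4),"units y",(d[0]*np.cos(th)+d[1]*np.sin(th))/.5,"x",(-d[0]*np.sin(th)+d[1]*np.cos(th))/.5,"z",-d[2]/.5,"roll",(np.degrees(th)+4.3)/30)
E
python3 r.py
```

```text
16.83 tcp [0.4313 0.2207 0.1381] fur [-0.1536  0.3654  0.1381] th -4.39 q [-1.33  0.12  0.82  1.98 -0.1   1.08 -0.54] gap 0.252 F [-0.  -0.3 -0.7]
d [-0.0134 -0.1213 -0.0992] units y -0.008252083048536744 x -0.2439313841847748 z 0.19840412498421406 roll -0.0029411446896453696
```

Emit:
arm_command(increments=[{"gripper":1,"x":-0.061,"y":-0.002,"z":0,"roll":0},{"gripper":1,"x":-0.061,"y":-0.002,"z":0,"roll":0},{"gripper":1,"x":-0.061,"y":-0.002,"z":0,"roll":0},{"gripper":1,"x":-0.061,"y":-0.002,"z":0.04,"roll":0},{"gripper":1,"x":0,"y":0,"z":0.06,"roll":0},{"gripper":1,"x":0,"y":0,"z":0,"roll":0}])

```text
clock: 17.33
tool_pos: [0.4169, 0.0981, 0.0851]
tcp_rot: [-0.001, 0.735, 0.678, -0.002]
force: [-1.6, -0.7, -2.9]
finger_gap: 0.245
finger_force: 50.0
```

```bash
python3 r.py
```

```text
17.33 tcp [0.4169 0.0981 0.0851] fur [-0.1637  0.2424  0.0851] th -4.58 q [-1.24  0.05  0.94  2.16 -0.05  0.96 -0.36] gap 0.245 F [-1.6 -0.7 -2.9]
d [ 0.001   0.0013 -0.0462] units y 0.0017510564076194965 x 0.002844573346642779 z 0.09230975619247057 roll -0.00933552733249566
```

Emit:
arm_command(increments=[{"gripper":1,"x":0.002,"y":0.002,"z":0.03,"roll":-0.008},{"gripper":1,"x":0,"y":0,"z":0.03,"roll":0},{"gripper":1,"x":0,"y":0,"z":0.02,"roll":0},{"gripper":1,"x":0,"y":0,"z":0.01,"roll":0},{"gripper":1,"x":0,"y":0,"z":0,"roll":0}])

```text
clock: 17.75
tool_pos: [0.4202, 0.1018, 0.043]
tcp_rot: [-0.0, 0.732, 0.681, -0.001]
force: [-0.1, -0.7, -0.9]
finger_gap: 0.25
finger_force: 50.0
```

```bash
python3 r.py
```

```text
17.75 tcp [0.4202 0.1018 0.043 ] fur [-0.1605  0.2463  0.043 ] th -4.09 q [-1.19  0.18  0.91  2.19 -0.19  0.85 -0.23] gap 0.25 F [-0.1 -0.7 -0.9]
d [-0.0023 -0.0024 -0.0041] units y -0.004238259969664652 x -0.005209986861042798 z 0.008176318902346866 roll 0.006848720182570063
```

Emit:
arm_command(increments=[{"gripper":1,"x":-0.005,"y":-0.004,"z":0.0075,"roll":0.007},{"gripper":1,"x":0,"y":0,"z":0,"roll":0},{"gripper":-0.3,"x":0,"y":0,"z":0,"roll":0},{"gripper":-0.3,"x":0,"y":0,"z":0,"roll":0},{"gripper":-0.3,"x":0,"y":0,"z":0,"roll":0},{"gripper":-0.3,"x":0,"y":0,"z":0,"roll":0},{"gripper":-0.3,"x":0,"y":0,"z":-0.04,"roll":0},{"gripper":-0.3,"x":0,"y":0,"z":-0.08,"roll":0}])

```text
clock: 18.42
tool_pos: [0.4159, 0.0984, 0.0971]
tcp_rot: [0.001, 0.733, 0.68, -0.004]
force: [0.4, 1.3, 1.3]
finger_gap: 0.595
finger_force: 0.0
```

Emit:
arm_command(increments=[{"gripper":-0.3,"x":0,"y":0,"z":-0.08,"roll":0},{"gripper":-0.3,"x":0,"y":0,"z":-0.08,"roll":0},{"gripper":-0.3,"x":0,"y":0,"z":-0.08,"roll":-0.075},{"gripper":-0.3,"x":-0.056,"y":0.0615,"z":0,"roll":0},{"gripper":-0.3,"x":-0.056,"y":0.0615,"z":0,"roll":0},{"gripper":-0.3,"x":-0.056,"y":0.0615,"z":0,"roll":0},{"gripper":-0.3,"x":-0.056,"y":0.0615,"z":0,"roll":0},{"gripper":-0.3,"x":0,"y":0,"z":0,"roll":0}])

```text
clock: 19.08
tool_pos: [0.5228, -0.0056, 0.2174]
tcp_rot: [0.001, 0.722, 0.692, -0.006]
force: [-0.7, 0.6, -0.4]
finger_gap: 0.651
finger_force: 0.0
```

```bash
cat > k.py <<'E'
from h import *
import sys
st();p=env.read_camera("wrist");save(p,sys.argv[1]);w=fur(cloud(p))
a0=w[(w[...,1]>.016)&(w[...,1]<.125)&(w[...,2]>.062)&(w[...,2]<.08)]
for lo,hi in((-.072,-.002),(.002,.072)):
    a=a0[(a0[:,0]>lo)&(a0[:,0]<hi)]
    if len(a)>9:
        b=cv2.minAreaRect(a[:,:2].astype(np.float32));print(len(a),np.percentile(a,[1,99],axis=0).round(4).tolist(),"rim z",np.median(a[:,2]).round(4),"c",np.round(b[0],4),np.round(b[1],4),round(b[2],1))
p=env.read_camera("top");w=cloud(p)
a=w[(w[...,0]>.37)&(w[...,0]<.46)&(w[...,1]>-.3)&(w[...,1]<.2)&(w[...,2]>.036)&(w[...,2]<.065)]
for y in(-.18,-.02,.1):
    k=a[abs(a[:,1]-y)<.02]
    if len(k)>3: print("rod",y,np.median(k,0).round(4))
E
python3 k.py wrist_shelf
```

```text
19.08 tcp [ 0.5228 -0.0056  0.2174] fur [-0.0541  0.1425  0.2174] th -2.39 q [-1.14  0.23  1.21  1.8  -0.22  1.28  0.09] gap 0.651 F [-0.7  0.6 -0.4]
925 [[-0.0533, 0.0461, 0.0626], [-0.0128, 0.1154, 0.0739]] rim z 0.072 c [-0.0331  0.0799] [0.0413 0.0717] 0.6
815 [[0.0148, 0.044, 0.0624], [0.0552, 0.1083, 0.0739]] rim z 0.0715 c [0.0356 0.0747] [0.0414 0.0678] 1.2
rod -0.18 [ 0.3953 -0.1806  0.0417]
rod 0.1 [0.4178 0.0994 0.0508]
```

View pics/wrist_shelf.png

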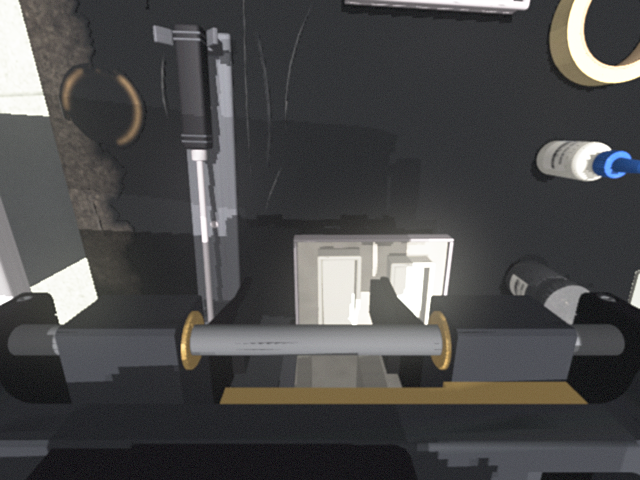

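Emit:
arm_command(increments=[{"gripper":-0.3,"x":0,"y":0,"z":-0.08,"roll":0},{"gripper":-0.3,"x":0,"y":0,"z":-0.08,"roll":0},{"gripper":-0.3,"x":0,"y":0,"z":-0.06,"roll":0},{"gripper":-0.3,"x":-0.05,"y":0.05,"z":0,"roll":0},{"gripper":-0.3,"x":-0.05,"y":0.05,"z":0,"roll":0},{"gripper":-0.3,"x":0,"y":0,"z":0,"roll":0}])

```text
clock: 19.68
tool_pos: [0.5617, -0.0485, 0.3306]
tcp_rot: [-0.002, 0.723, 0.691, -0.001]
force: [-1.4, -1.9, -0.5]
finger_gap: 0.653
finger_force: 0.0
```

```bash
python3 k.py wrist_shelf2; python3 -c "
import cv2;i=cv2.imread('pics/wrist_shelf2.png');cv2.imwrite('pics/ws2.png',cv2.resize(i[130:400,200:480],None,fx=2.6,fy=2.2))"
```

```text
19.68 tcp [ 0.5617 -0.0485  0.3306] fur [-0.0137  0.1011  0.3306] th -2.55 q [-0.96  0.3   1.22  1.51 -0.29  1.52  0.21] gap 0.653 F [-1.4 -1.9 -0.5]
648 [[-0.0535, 0.025, 0.063], [-0.0128, 0.1151, 0.0741]] rim z 0.0719 c [-0.0335  0.0697] [0.0915 0.0409] 89.6
848 [[0.0153, 0.0175, 0.0626], [0.0561, 0.1076, 0.0741]] rim z 0.072 c [0.0359 0.0625] [0.0407 0.091 ] 0.6
rod -0.18 [ 0.395  -0.1884  0.0411]
rod 0.1 [0.4179 0.0995 0.0508]
```

View pics/ws2.png

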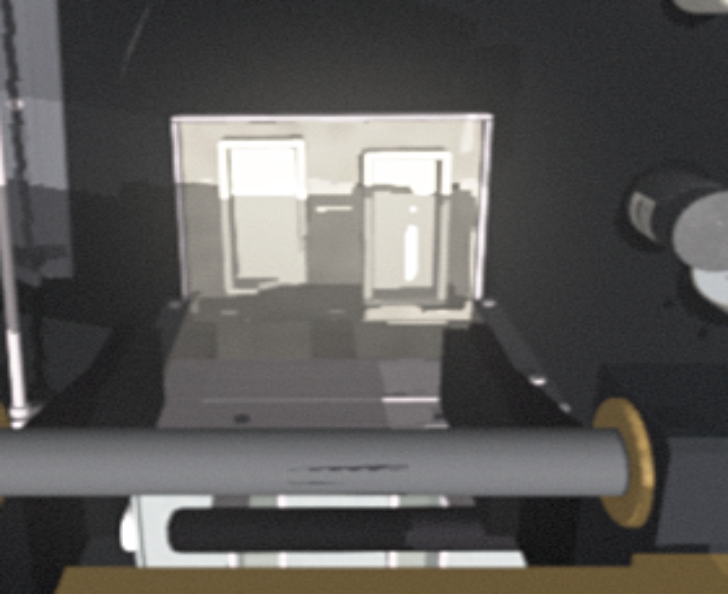

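Emit:
arm_command(increments=[{"gripper":-0.2,"x":-0.038,"y":-0.039,"z":0,"roll":0},{"gripper":-0.2,"x":0,"y":0,"z":0.06,"roll":0},{"gripper":-0.2,"x":0,"y":0,"z":0.07,"roll":0},{"gripper":-0.2,"x":0,"y":0,"z":0.07,"roll":0},{"gripper":-0.2,"x":0,"y":0,"z":0.07,"roll":0},{"gripper":-0.2,"x":0,"y":0,"z":0.07,"roll":0},{"gripper":-0.2,"x":0,"y":0,"z":0.06,"roll":0},{"gripper":-0.2,"x":0,"y":0,"z":0,"roll":0}])

```text
clock: 20.45
tool_pos: [0.5361, -0.0586, 0.1257]
tcp_rot: [-0.005, 0.72, 0.694, -0.003]
force: [-0.4, 0.8, -0.1]
finger_gap: 0.601
finger_force: 0.0
```

```bash
cat > t.py <<'E'
# python3 t.py X Y Z TH  (world, deg) -> remaining increments in units ; prefix f for furnace coords
from h import *
import sys
s=st();q=s["tcp_rot"];th=np.arctan2(2*q[2]**2-1,2*q[1]*q[2])
a=sys.argv[1:]
T=wor(*map(float,a[1:4])) if a[0]=="f" else np.array(list(map(float,a[1:4])))
d=T-s["tool_pos"]
print("d",d.round(4),"UNITS x %.4f y %.4f z %.4f roll %.4f"%((-d[0]*np.sin(th)+d[1]*np.cos(th))/.5,(d[0]*np.cos(th)+d[1]*np.sin(th))/.5,-d[2]/.5,(np.degrees(th)-float(a[4]))/30))
E
python3 t.py f -.0335 .082 .074 -2.4
```

```text
20.45 tcp [ 0.5361 -0.0586  0.1257] fur [-0.0389  0.0901  0.1257] th -2.06 q [-0.87  0.42  1.09  1.86 -0.41  1.13  0.34] gap 0.601 F [-0.4  0.8 -0.1]
d [ 0.0051 -0.0083 -0.0517] UNITS x -0.0161 y 0.0108 z 0.1034 roll 0.0115
```

Emit:
arm_command(increments=[{"gripper":-0.2,"x":-0.016,"y":0.011,"z":0.02,"roll":0.011},{"gripper":-0.2,"x":0,"y":0,"z":0.04,"roll":0},{"gripper":-0.2,"x":0,"y":0,"z":0.03,"roll":0},{"gripper":-0.2,"x":0,"y":0,"z":0,"roll":0}])

```text
clock: 20.78
tool_pos: [0.5439, -0.068, 0.0848]
tcp_rot: [-0.003, 0.722, 0.692, -0.001]
force: [-0.0, -0.7, -0.0]
finger_gap: 0.6
finger_force: 0.0
```

```bash
python3 t.py f -.0335 .082 .074 -2.4
```

```text
20.78 tcp [ 0.5439 -0.068   0.0848] fur [-0.0308  0.081   0.0848] th -2.44 q [-0.79  0.49  1.03  1.87 -0.48  1.06  0.4 ] gap 0.6 F [-0.  -0.7 -0. ]
d [-0.0026  0.0011 -0.0108] UNITS x 0.0020 y -0.0053 z 0.0216 roll -0.0015
```

Emit:
arm_command(increments=[{"gripper":-0.2,"x":0.002,"y":-0.005,"z":0.022,"roll":0},{"gripper":0.3,"x":0,"y":0,"z":0,"roll":0},{"gripper":0.3,"x":0,"y":0,"z":0,"roll":0},{"gripper":0.3,"x":0,"y":0,"z":0,"roll":0},{"gripper":0.3,"x":0,"y":0,"z":0,"roll":0}], newtons=20)

```text
clock: 21.2
tool_pos: [0.5426, -0.0686, 0.0749]
tcp_rot: [-0.002, 0.723, 0.691, -0.001]
force: [-2.1, 2.0, 8.3]
finger_gap: 0.455
finger_force: 20.0
```

```bash
cat > m.py <<'E'
from h import *
st();p=env.read_camera("top");w=cloud(p)
for q in("reject_tray","boat_rack"):
    for m in env.masks_of(p,q)[:2]:
        a=w[m["region"]];a=a[~np.isnan(a[:,0])]
        b=cv2.minAreaRect(a[:,:2].astype(np.float32));print(q,round(m["p"],2),np.round(b[0],4),np.round(b[1],3),round(b[2],1))
E
python3 m.py
```

```text
21.2 tcp [ 0.5426 -0.0686  0.0749] fur [-0.0321  0.0803  0.0749] th -2.55 q [-0.78  0.5   1.02  1.88 -0.49  1.04  0.41] gap 0.455 F [-2.1  2.   8.3]
reject_tray 0.78 [0.356  0.5033] [0.088 0.109] 49.9
reject_tray 0.69 [ 0.6142 -0.1478] [0.016 0.055] 81.2
boat_rack 0.85 [0.4552 0.2941] [0.141 0.126] 4.0
```

Emit:
arm_command(increments=[{"gripper":0.3,"x":0,"y":0,"z":-0.03,"roll":0},{"gripper":0.3,"x":0,"y":0,"z":-0.06,"roll":0},{"gripper":0.3,"x":0,"y":0,"z":-0.07,"roll":0},{"gripper":0.3,"x":0.06,"y":0,"z":-0.03,"roll":0},{"gripper":0.3,"x":0.08,"y":0.01,"z":0,"roll":0},{"gripper":0.3,"x":0.08,"y":0.01,"z":0,"roll":0},{"gripper":0.3,"x":0.08,"y":0.01,"z":0,"roll":0},{"gripper":0.3,"x":0.06,"y":0.01,"z":0,"roll":0.05}])

```text
clock: 22.02
tool_pos: [0.5707, 0.114, 0.1693]
tcp_rot: [-0.003, 0.731, 0.683, -0.001]
force: [0.6, -0.2, -0.8]
finger_gap: 0.456
finger_force: 20.0
```

```bash
cat > n.py <<'E'
from h import *
st()
for n in("wrist","scene"):
    p=env.read_camera(n);w=cloud(p)
    if n=="wrist": save(p,"wrist_tray")
    for q in("reject_tray","boat_rack"):
        for m in env.masks_of(p,q)[:2]:
            a=w[m["region"]];a=a[~np.isnan(a[:,0])&(a[:,2]<.03)]
            if len(a)<50: continue
            b=cv2.minAreaRect(a[:,:2].astype(np.float32));c=np.percentile(a,[1,99],axis=0).round(3)
            print(n,q,round(m["p"],2),np.round(b[0],4),np.round(b[1],3),round(b[2],1),c[:,:2].tolist())
E
python3 n.py; python3 t.py w .607 .262 .03 -5
```

```text
22.02 tcp [0.5707 0.114  0.1693] fur [-0.0106  0.2638  0.1693] th -3.89 q [-1.11  0.47  1.08  1.71 -0.44  1.24  0.01] gap 0.456 F [ 0.6 -0.2 -0.8]
wrist reject_tray 0.57 [0.6448 0.2359] [0.118 0.174] 85.0 [[0.559, 0.177], [0.719, 0.294]]
wrist boat_rack 0.76 [0.4528 0.2734] [0.152 0.09 ] 3.3 [[0.388, 0.228], [0.529, 0.307]]
scene reject_tray 0.94 [0.3556 0.5026] [0.101 0.11 ] 49.3 [[0.293, 0.439], [0.415, 0.566]]
scene reject_tray 0.58 [0.6379 0.2434] [0.14  0.163] 84.1 [[0.555, 0.175], [0.717, 0.313]]
scene boat_rack 0.88 [0.4536 0.2913] [0.144 0.131] 3.0 [[0.382, 0.227], [0.523, 0.353]]
22.32 tcp [0.5706 0.1082 0.1692] fur [-0.0105  0.258   0.1692] th -4.18 q [-1.1   0.46  1.09  1.71 -0.43  1.24  0.01] gap 0.455 F [ 0.4 -0.8 -0.9]
d [ 0.0364  0.1538 -0.1392] UNITS x 0.3121 y 0.0502 z 0.2784 roll 0.0273
```

View pics/wrist_tray.png

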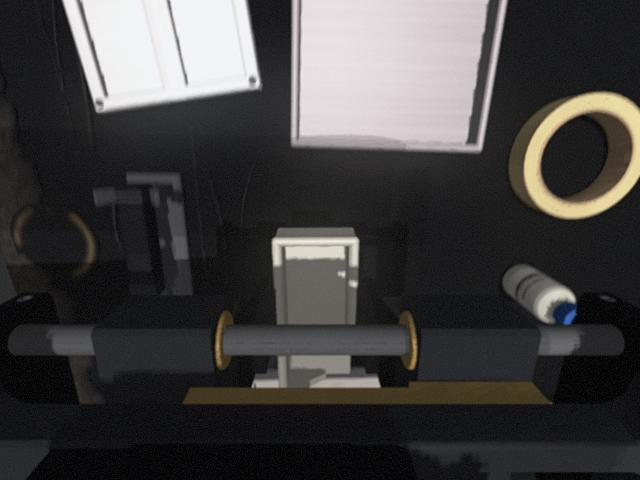

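Emit:
arm_command(increments=[{"gripper":0.3,"x":0.05,"y":0.01,"z":0,"roll":0.027},{"gripper":0.3,"x":0.07,"y":0.01,"z":0,"roll":0},{"gripper":0.3,"x":0.07,"y":0.01,"z":0,"roll":0},{"gripper":0.3,"x":0.07,"y":0.01,"z":0.03,"roll":0},{"gripper":0.3,"x":0.05,"y":0.01,"z":0.05,"roll":0},{"gripper":0.3,"x":0,"y":0,"z":0.05,"roll":0},{"gripper":0.3,"x":0,"y":0,"z":0,"roll":0}])

```text
clock: 22.9
tool_pos: [0.6059, 0.2618, 0.0991]
tcp_rot: [-0.003, 0.736, 0.677, -0.005]
force: [-1.5, -1.2, -2.2]
finger_gap: 0.458
finger_force: 20.0
```

```bash
python3 t.py w .607 .262 .029 -5
```

```text
22.9 tcp [0.6059 0.2618 0.0991] fur [0.0193 0.4128 0.0991] th -4.85 q [-1.12  0.7   0.94  1.54 -0.59  1.21 -0.15] gap 0.458 F [-1.5 -1.2 -2.2]
d [ 0.0011  0.0002 -0.0701] UNITS x 0.0005 y 0.0022 z 0.1402 roll 0.0051
```

Emit:
arm_command(increments=[{"gripper":0.3,"x":0,"y":0.002,"z":0.05,"roll":0},{"gripper":0.3,"x":0,"y":0,"z":0.05,"roll":0},{"gripper":0.3,"x":0,"y":0,"z":0.025,"roll":0},{"gripper":0.3,"x":0,"y":0,"z":0.012,"roll":0},{"gripper":0.3,"x":0,"y":0,"z":0,"roll":0}])

```text
clock: 23.32
tool_pos: [0.6087, 0.261, 0.0355]
tcp_rot: [-0.002, 0.737, 0.676, -0.002]
force: [-0.1, -0.6, -0.5]
finger_gap: 0.456
finger_force: 20.0
```

```bash
python3 t.py w .607 .262 .028 -5
```

```text
23.32 tcp [0.6087 0.261  0.0355] fur [0.0222 0.412  0.0355] th -4.98 q [-1.08  0.77  0.89  1.58 -0.65  1.11 -0.12] gap 0.456 F [-0.1 -0.6 -0.5]
d [-0.0017  0.001  -0.0075] UNITS x 0.0018 y -0.0036 z 0.0150 roll 0.0007
```

Emit:
arm_command(increments=[{"gripper":0.3,"x":0,"y":0,"z":0.014,"roll":0},{"gripper":0.3,"x":0,"y":0,"z":0,"roll":0},{"gripper":-0.2,"x":0,"y":0,"z":0,"roll":0},{"gripper":-0.2,"x":0,"y":0,"z":0,"roll":0},{"gripper":-0.2,"x":0,"y":0,"z":0,"roll":0},{"gripper":-0.2,"x":0,"y":0,"z":-0.04,"roll":0},{"gripper":-0.2,"x":0,"y":0,"z":-0.08,"roll":0},{"gripper":-0.2,"x":0,"y":0,"z":-0.08,"roll":-0.1}])

```text
clock: 23.98
tool_pos: [0.6083, 0.2619, 0.1288]
tcp_rot: [-0.002, 0.719, 0.695, -0.003]
force: [0.6, -0.7, 1.1]
finger_gap: 0.599
finger_force: 0.0
```

Emit:
arm_command(increments=[{"gripper":-0.2,"x":-0.06,"y":0,"z":-0.02,"roll":0},{"gripper":-0.2,"x":-0.08,"y":0,"z":0,"roll":0},{"gripper":-0.2,"x":-0.08,"y":0,"z":0,"roll":0},{"gripper":-0.2,"x":-0.08,"y":0,"z":0,"roll":0},{"gripper":-0.2,"x":-0.08,"y":0,"z":0,"roll":0},{"gripper":-0.2,"x":-0.08,"y":0,"z":0,"roll":0},{"gripper":-0.2,"x":-0.08,"y":0,"z":0,"roll":0},{"gripper":-0.2,"x":-0.08,"y":0,"z":0,"roll":0}])

```text
clock: 24.65
tool_pos: [0.5988, -0.0495, 0.1387]
tcp_rot: [-0.002, 0.719, 0.695, -0.001]
force: [0.3, -0.2, -0.7]
finger_gap: 0.595
finger_force: 0.0
```

```bash
python3 m.py; python3 t.py f .0359 .0625 .0765 -2
```

```text
24.65 tcp [ 0.5988 -0.0495  0.1387] fur [0.0234 0.1014 0.1387] th -1.88 q [-0.76  0.54  1.03  1.69 -0.49  1.21  0.35] gap 0.595 F [ 0.3 -0.2 -0.7]
reject_tray 0.97 [0.6403 0.249 ] [0.14  0.169] 84.9
reject_tray 0.81 [0.3572 0.5049] [0.094 0.11 ] 49.1
boat_rack 0.68 [0.4551 0.2953] [0.141 0.128] 3.6
24.8 tcp [ 0.5985 -0.0522  0.1391] fur [0.0232 0.0987 0.1391] th -2.29 q [-0.76  0.54  1.03  1.69 -0.49  1.21  0.35] gap 0.598 F [-0.2  0.3 -0.8]
d [ 0.0114 -0.0366 -0.0626] UNITS x -0.0722 y 0.0257 z 0.1251 roll -0.0096
```

Emit:
arm_command(increments=[{"gripper":-0.2,"x":-0.036,"y":0.013,"z":0,"roll":-0.005},{"gripper":-0.2,"x":-0.036,"y":0.013,"z":0,"roll":0},{"gripper":-0.2,"x":0,"y":0,"z":0.05,"roll":0},{"gripper":-0.2,"x":0,"y":0,"z":0.05,"roll":0},{"gripper":-0.2,"x":0,"y":0,"z":0,"roll":0}])

```text
clock: 25.22
tool_pos: [0.6087, -0.0822, 0.0841]
tcp_rot: [-0.004, 0.717, 0.697, -0.003]
force: [-1.9, 1.2, -0.0]
finger_gap: 0.601
finger_force: 0.0
```

```bash
python3 t.py f .0359 .0625 .0765 -2
```

```text
25.22 tcp [ 0.6087 -0.0822  0.0841] fur [0.0345 0.0691 0.0841] th -1.67 q [-0.64  0.63  0.96  1.69 -0.56  1.14  0.45] gap 0.601 F [-1.9  1.2 -0. ]
d [ 0.0012 -0.0066 -0.0076] UNITS x -0.0132 y 0.0028 z 0.0152 roll 0.0111
```

Emit:
arm_command(increments=[{"gripper":-0.2,"x":-0.013,"y":0.003,"z":0.014,"roll":0.01},{"gripper":-0.2,"x":0,"y":0,"z":0,"roll":0},{"gripper":0.3,"x":0,"y":0,"z":0,"roll":0},{"gripper":0.3,"x":0,"y":0,"z":0,"roll":0},{"gripper":0.3,"x":0,"y":0,"z":0,"roll":0},{"gripper":0.3,"x":0,"y":0,"z":0,"roll":0},{"gripper":0.3,"x":0,"y":0,"z":0,"roll":0}])

```text
clock: 25.8
tool_pos: [0.6124, -0.0904, 0.082]
tcp_rot: [-0.002, 0.719, 0.695, -0.001]
force: [-1.9, 1.4, 5.9]
finger_gap: 0.453
finger_force: 20.0
```

```bash
python3 t.py w .4871 .230 .15 3.8
```

```text
25.8 tcp [ 0.6124 -0.0904  0.082 ] fur [0.0384 0.061  0.082 ] th -2.02 q [-0.63  0.64  0.96  1.68 -0.57  1.13  0.46] gap 0.453 F [-1.9  1.4  5.9]
d [-0.1253  0.3204  0.068 ] UNITS x 0.6316 y -0.2730 z -0.1361 roll -0.1942
```

Emit:
arm_command(increments=[{"gripper":-0.2,"x":0,"y":0,"z":0,"roll":0},{"gripper":-0.2,"x":0,"y":0,"z":0,"roll":0},{"gripper":-0.2,"x":0.003,"y":-0.004,"z":0,"roll":0},{"gripper":-0.2,"x":0,"y":0,"z":0,"roll":0}])

```text
clock: 26.13
tool_pos: [0.6096, -0.0886, 0.0808]
tcp_rot: [-0.002, 0.719, 0.694, -0.002]
force: [-0.2, 0.3, -0.9]
finger_gap: 0.585
finger_force: 0.0
```

```bash
python3 t.py f .0359 .0625 .0765 -2
```

```text
26.13 tcp [ 0.6096 -0.0886  0.0808] fur [0.0356 0.0627 0.0808] th -2.03 q [-0.63  0.63  0.96  1.69 -0.56  1.13  0.45] gap 0.585 F [-0.2  0.3 -0.9]
d [ 0.0003 -0.0002 -0.0043] UNITS x -0.0004 y 0.0006 z 0.0087 roll -0.0008
```

Emit:
arm_command(increments=[{"gripper":-0.2,"x":0,"y":0,"z":0.009,"roll":0},{"gripper":-0.2,"x":0,"y":0,"z":0,"roll":0},{"gripper":0.3,"x":0,"y":0,"z":0,"roll":0},{"gripper":0.3,"x":0,"y":0,"z":0,"roll":0},{"gripper":0.3,"x":0,"y":0,"z":0,"roll":0},{"gripper":0.3,"x":0,"y":0,"z":0,"roll":0}])

```text
clock: 26.63
tool_pos: [0.61, -0.089, 0.0765]
tcp_rot: [-0.002, 0.72, 0.694, -0.001]
force: [1.0, 0.3, 0.2]
finger_gap: 0.455
finger_force: 20.0
```

Emit:
arm_command(increments=[{"gripper":0.3,"x":0,"y":0,"z":-0.03,"roll":0},{"gripper":0.3,"x":0,"y":0,"z":-0.06,"roll":0},{"gripper":0.3,"x":0.03,"y":0,"z":-0.06,"roll":0},{"gripper":0.3,"x":0.07,"y":-0.03,"z":0,"roll":0},{"gripper":0.3,"x":0.07,"y":-0.03,"z":0,"roll":0},{"gripper":0.3,"x":0.07,"y":-0.03,"z":0,"roll":0},{"gripper":0.3,"x":0.07,"y":-0.03,"z":0,"roll":0},{"gripper":0.3,"x":0.07,"y":-0.03,"z":0,"roll":0}])

```text
clock: 27.3
tool_pos: [0.5413, 0.1048, 0.1531]
tcp_rot: [-0.002, 0.72, 0.694, -0.001]
force: [0.1, -0.3, -1.5]
finger_gap: 0.459
finger_force: 20.0
```

Emit:
arm_command(increments=[{"gripper":0.3,"x":0.07,"y":-0.03,"z":0,"roll":0},{"gripper":0.3,"x":0.06,"y":-0.03,"z":0,"roll":0},{"gripper":0.3,"x":0.03,"y":-0.03,"z":0,"roll":0},{"gripper":0.3,"x":0,"y":0,"z":0,"roll":-0.19},{"gripper":0.3,"x":0,"y":0,"z":0,"roll":0}])

```text
clock: 27.72
tool_pos: [0.4993, 0.1866, 0.1532]
tcp_rot: [-0.003, 0.681, 0.732, -0.001]
force: [1.1, -0.6, -1.1]
finger_gap: 0.459
finger_force: 20.0
```

```bash
cat > rk.py <<'E'
from h import *
import sys
st();p=env.read_camera("wrist");save(p,sys.argv[1]);w=cloud(p)
a=w[(w[...,0]>.36)&(w[...,0]<.55)&(w[...,1]>.20)&(w[...,1]<.38)&(w[...,2]>-.003)&(w[...,2]<.02)]
t=np.radians(3.8);c=np.array([.4552,.294]);d=a[:,:2]-c
X=d[:,0]*np.cos(t)+d[:,1]*np.sin(t);Y=-d[:,0]*np.sin(t)+d[:,1]*np.cos(t)
k=(abs(Y)<.045)
for x in np.arange(-.08,.081,.004):
    j=k&(abs(X-x)<.002)
    if j.sum()>3: print(round(x,3),j.sum(),np.median(a[j,2]).round(4),end=" | ")
print()
m=env.masks_of(p,"boat_rack")
for m in m[:1]:
    b=w[m["region"]];b=b[~np.isnan(b[:,0])&(b[:,2]<.02)];r=cv2.minAreaRect(b[:,:2].astype(np.float32));print(m["p"],np.round(r[0],4),np.round(r[1],4),r[2])
E
python3 rk.py wrist_rack; python3 m.py; python3 t.py w .4871 .2961 .0325 3.8
```

```text
27.72 tcp [0.4993 0.1866 0.1532] fur [-0.0845  0.3338  0.1532] th 4.1 q [-1.38  0.34  1.12  1.85 -0.34  1.16 -0.07] gap 0.459 F [ 1.1 -0.6 -1.1]
-0.08 425 -0.0018 | -0.076 386 -0.0012 | -0.072 53 0.0029 | -0.068 550 0.0125 | -0.064 619 0.0126 | -0.06 1008 0.0104 | -0.056 572 0.0047 | -0.052 589 0.0047 | -0.048 589 0.0046 | -0.044 587 0.0046 | -0.04 582 0.0046 | -0.036 593 0.0047 | -0.032 588 0.0046 | -0.028 580 0.0046 | -0.024 587 0.0047 | -0.02 588 0.0046 | -0.016 580 0.0046 | -0.012 536 0.0047 | -0.008 479 0.0124 | -0.004 615 0.0127 | 0.0 610 0.0126 | 0.004 626 0.0127 | 0.008 629 0.0126 | 0.012 688 0.005 | 0.016 584 0.0047 | 0.02 588 0.0046 | 0.024 602 0.0047 | 0.028 619 0.0047 | 0.032 533 0.0047 | 0.036 584 0.0047 | 0.04 586 0.0047 | 0.044 585 0.0046 | 0.048 579 0.0047 | 0.052 588 0.0048 | 0.056 585 0.0048 | 0.06 696 0.0055 | 0.064 627 0.0127 | 0.068 612 0.0127 | 0.072 320 0.0114 | 0.076 489 -0.002 | 0.08 493 -0.0021 | 
0.98 [0.4571 0.2907] [0.1439 0.122 ] 4.115546226501465
27.82 tcp [0.5004 0.1845 0.1531] fur [-0.0833  0.3317  0.1531] th 3.48 q [-1.37  0.34  1.12  1.85 -0.34  1.16 -0.08] gap 0.461 F [ 0.2  0.3 -1. ]
reject_tray 0.93 [0.3559 0.5066] [0.094 0.115] 48.9
reject_tray 0.92 [0.6355 0.2425] [0.155 0.176] 84.2
boat_rack 0.87 [0.4505 0.2897] [0.143 0.133] 0.3
boat_rack 0.6 [ 0.5706 -0.218 ] [0.392 0.219] 88.4
27.97 tcp [0.5005 0.1839 0.1527] fur [-0.0832  0.3311  0.1527] th 3.44 q [-1.37  0.35  1.12  1.85 -0.34  1.16 -0.08] gap 0.457 F [ 0.5 -0.2 -0.7]
d [-0.0134  0.1122 -0.1202] UNITS x 0.2256 y -0.0134 z 0.2403 roll -0.0121
```

View pics/wrist_rack.png

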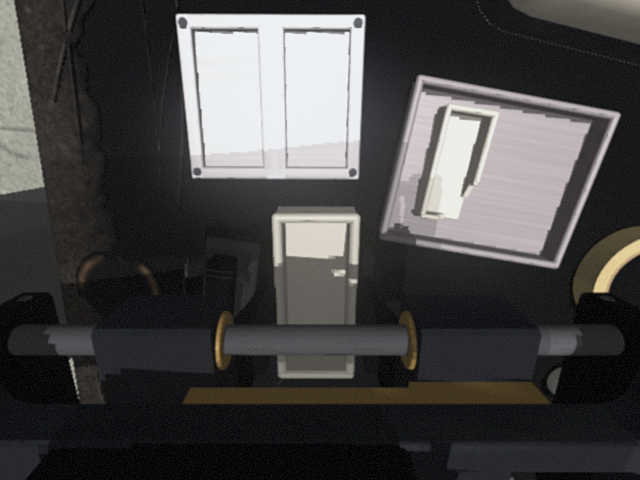

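```bash
cat > hb.py <<'E'
from h import *
s=st();P=s["tool_pos"]
p=env.read_camera("wrist");w=cloud(p)
a=w[(abs(w[...,0]-P[0])<.035)&(abs(w[...,1]-P[1])<.065)&(abs(w[...,2]-(P[2]-.005))<.008)]
b=cv2.minAreaRect(a[:,:2].astype(np.float32));print("boat-TCP",len(a),(np.array(b[0])-P[:2]).round(4),np.round(b[1],4),b[2],np.median(a[:,2])-P[2])
a=w[(w[...,0]>.36)&(w[...,0]<.55)&(w[...,1]>.21)&(w[...,1]<.38)&(w[...,2]>.009)&(w[...,2]<.017)]
b=cv2.minAreaRect(a[:,:2].astype(np.float32));print("rack",len(a),np.round(b[0],4),np.round(b[1],4),b[2])
E
python3 hb.py
```

```text
27.97 tcp [0.5005 0.1839 0.1527] fur [-0.0832  0.3311  0.1527] th 3.44 q [-1.37  0.35  1.12  1.85 -0.34  1.16 -0.08] gap 0.457 F [ 0.5 -0.2 -0.7]
boat-TCP 5091 [-0.0005  0.0005] [0.0575 0.0912] 3.2814066410064697 -0.004592619949046001
rack 12423 [0.4559 0.2907] [0.1423 0.1223] 3.8474698066711426
```

Emit:
arm_command(increments=[{"gripper":0.3,"x":0.05,"y":-0.002,"z":0,"roll":-0.012},{"gripper":0.3,"x":0.06,"y":-0.002,"z":0,"roll":0},{"gripper":0.3,"x":0.06,"y":-0.001,"z":0,"roll":0},{"gripper":0.3,"x":0.048,"y":0,"z":0,"roll":0},{"gripper":0.3,"x":0,"y":0,"z":0.06,"roll":0},{"gripper":0.3,"x":0,"y":0,"z":0.07,"roll":0},{"gripper":0.3,"x":0,"y":0,"z":0,"roll":0}])

```text
clock: 28.6
tool_pos: [0.4869, 0.292, 0.0823]
tcp_rot: [-0.002, 0.682, 0.731, -0.005]
force: [-1.0, -0.8, -1.2]
finger_gap: 0.456
finger_force: 20.0
```

```bash
python3 t.py w .4913 .2931 .033 3.85
```

```text
28.6 tcp [0.4869 0.292  0.0823] fur [-0.1007  0.4387  0.0823] th 3.97 q [-1.39  0.52  0.98  1.82 -0.49  1.08 -0.16] gap 0.456 F [-1.  -0.8 -1.2]
d [ 0.0044  0.0011 -0.0493] UNITS x 0.0015 y 0.0090 z 0.0985 roll 0.0042
```

Emit:
arm_command(increments=[{"gripper":0.3,"x":0.002,"y":0.009,"z":0.03,"roll":0.004},{"gripper":0.3,"x":0,"y":0,"z":0.03,"roll":0},{"gripper":0.3,"x":0,"y":0,"z":0,"roll":0}])

```text
clock: 28.85
tool_pos: [0.4933, 0.2939, 0.0559]
tcp_rot: [-0.002, 0.683, 0.73, -0.003]
force: [-0.5, -0.3, -1.1]
finger_gap: 0.457
finger_force: 20.0
```

```bash
python3 t.py w .4913 .2931 .033 3.85
```

```text
28.85 tcp [0.4933 0.2939 0.0559] fur [-0.0944  0.4408  0.0559] th 3.83 q [-1.35  0.57  0.94  1.82 -0.53  1.04 -0.13] gap 0.457 F [-0.5 -0.3 -1.1]
d [-0.002  -0.0008 -0.0229] UNITS x -0.0014 y -0.0040 z 0.0459 roll -0.0008
```

Emit:
arm_command(increments=[{"gripper":0.3,"x":-0.001,"y":-0.004,"z":0.02,"roll":0},{"gripper":0.3,"x":0,"y":0,"z":0.016,"roll":0},{"gripper":0.3,"x":0,"y":0,"z":0.008,"roll":0},{"gripper":0.3,"x":0,"y":0,"z":0,"roll":0}])

```text
clock: 29.18
tool_pos: [0.4914, 0.2943, 0.0349]
tcp_rot: [-0.002, 0.683, 0.731, -0.002]
force: [-0.2, 0.4, -0.6]
finger_gap: 0.46
finger_force: 20.0
```

```bash
python3 t.py w .4913 .2931 .033 3.85
```

```text
29.18 tcp [0.4914 0.2943 0.0349] fur [-0.0963  0.4411  0.0349] th 3.9 q [-1.34  0.59  0.92  1.84 -0.56  1.   -0.11] gap 0.46 F [-0.2  0.4 -0.6]
d [-0.0001 -0.0012 -0.0019] UNITS x -0.0023 y -0.0003 z 0.0038 roll 0.0018
```

Emit:
arm_command(increments=[{"gripper":0.3,"x":-0.002,"y":0,"z":0.004,"roll":0},{"gripper":0.3,"x":0,"y":0,"z":0,"roll":0},{"gripper":-0.2,"x":0,"y":0,"z":0,"roll":0},{"gripper":-0.2,"x":0,"y":0,"z":0,"roll":0},{"gripper":-0.2,"x":0,"y":0,"z":0,"roll":0},{"gripper":-0.2,"x":0,"y":0,"z":-0.04,"roll":0},{"gripper":-0.2,"x":0,"y":0,"z":-0.08,"roll":0},{"gripper":-0.2,"x":0,"y":0,"z":-0.08,"roll":0.135}])

```text
clock: 29.85
tool_pos: [0.4918, 0.2925, 0.1341]
tcp_rot: [-0.002, 0.708, 0.706, -0.003]
force: [0.7, 0.3, 0.6]
finger_gap: 0.597
finger_force: 0.0
```

Emit:
arm_command(increments=[{"gripper":-0.3,"x":-0.06,"y":-0.022,"z":-0.05,"roll":0.135},{"gripper":-0.3,"x":-0.07,"y":-0.022,"z":0,"roll":0},{"gripper":-0.3,"x":-0.07,"y":-0.022,"z":0,"roll":0},{"gripper":-0.3,"x":-0.07,"y":-0.022,"z":0,"roll":0},{"gripper":-0.3,"x":-0.07,"y":-0.022,"z":0,"roll":0},{"gripper":-0.3,"x":-0.05,"y":-0.02,"z":0,"roll":0},{"gripper":-0.3,"x":0,"y":0,"z":0,"roll":0}])

```text
clock: 30.43
tool_pos: [0.4235, 0.1258, 0.1606]
tcp_rot: [-0.009, 0.735, 0.679, -0.002]
force: [0.5, 0.7, 0.4]
finger_gap: 0.649
finger_force: 0.0
```

```bash
python3 t.py w .4179 .0994 .039 -4.3; python3 -c "
from h import *
p=env.read_camera('top');save(p,'top2',(150,190,460,330),2.4);w=cloud(p)
a=w[(w[...,0]>.39)&(w[...,0]<.53)&(w[...,1]>.22)&(w[...,1]<.37)&(w[...,2]>.02)&(w[...,2]<.04)]
b=cv2.minAreaRect(a[:,:2].astype(np.float32));print('boat',len(a),np.round(b[0],4),np.round(b[1],4),b[2],np.median(a[:,2]))"; python3 n.py
```

```text
30.43 tcp [0.4235 0.1258 0.1606] fur [-0.158   0.2703  0.1606] th -4.55 q [-1.67 -0.19  1.23  2.05  0.17  1.17 -0.6 ] gap 0.649 F [0.5 0.7 0.4]
d [-0.0056 -0.0264 -0.1216] UNITS x -0.0535 y -0.0070 z 0.2433 roll -0.0082
boat 124 [0.4531 0.2889] [0.1075 0.1287] 87.93510437011719 0.02677294436413724
30.48 tcp [0.4238 0.1282 0.1608] fur [-0.1578  0.2727  0.1608] th -4.4 q [-1.67 -0.18  1.23  2.05  0.17  1.16 -0.59] gap 0.649 F [ 0.3  0.6 -0.8]
wrist reject_tray 0.84 [0.6421 0.2426] [0.104 0.133] 84.5 [[0.575, 0.191], [0.698, 0.294]]
scene reject_tray 0.74 [0.3557 0.5033] [0.102 0.109] 49.5 [[0.294, 0.439], [0.411, 0.564]]
scene reject_tray 0.65 [0.6638 0.2559] [0.143 0.178] 85.9 [[0.574, 0.186], [0.738, 0.321]]
scene boat_rack 0.85 [0.454  0.2888] [0.145 0.128] 4.0 [[0.382, 0.225], [0.525, 0.343]]
```

View pics/top2.png

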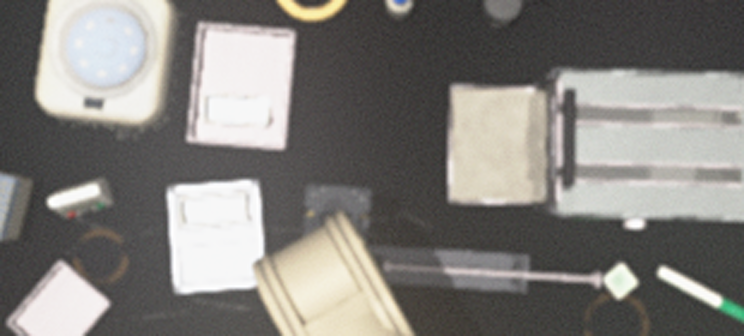

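Emit:
arm_command(increments=[{"gripper":-0.3,"x":-0.028,"y":-0.003,"z":0,"roll":0},{"gripper":-0.3,"x":-0.03,"y":-0.004,"z":0,"roll":0},{"gripper":-0.3,"x":0,"y":0,"z":0.06,"roll":0},{"gripper":-0.3,"x":0,"y":0,"z":0.06,"roll":0},{"gripper":-0.3,"x":0,"y":0,"z":0.05,"roll":0},{"gripper":-0.3,"x":0,"y":0,"z":0,"roll":0}])

```text
clock: 31.28
tool_pos: [0.4134, 0.1007, 0.0891]
tcp_rot: [-0.003, 0.731, 0.682, -0.012]
force: [-0.2, -0.3, 0.3]
finger_gap: 0.656
finger_force: 0.0
```

```bash
python3 t.py w .4179 .0994 .0385 -4.3
```

```text
31.28 tcp [0.4134 0.1007 0.0891] fur [-0.1673  0.2449  0.0891] th -4.01 q [-1.59  0.1   1.31  2.16 -0.11  0.99 -0.28] gap 0.656 F [-0.2 -0.3  0.3]
d [ 0.0045 -0.0013 -0.0506] UNITS x -0.0019 y 0.0092 z 0.1013 roll 0.0096
```

Emit:
arm_command(increments=[{"gripper":-0.3,"x":-0.002,"y":0.009,"z":0.03,"roll":0.01},{"gripper":-0.3,"x":0,"y":0,"z":0.03,"roll":0},{"gripper":-0.3,"x":0,"y":0,"z":0.03,"roll":0},{"gripper":-0.3,"x":0,"y":0,"z":0,"roll":0}])

```text
clock: 31.62
tool_pos: [0.4175, 0.1002, 0.0464]
tcp_rot: [-0.007, 0.733, 0.68, -0.009]
force: [-1.4, -0.0, -0.4]
finger_gap: 0.654
finger_force: 0.0
```

```bash
cat >> h.py <<'E'
def tilt():
    w,x,y,z=env.get_state()["tcp_rot"];print("tilt z-axis",round(2*(x*z+w*y),4),round(2*(y*z-w*x),4))
E
echo 'tilt()' >> t.py; python3 t.py w .4179 .0994 .0385 -4.3
```

```text
31.62 tcp [0.4175 0.1002 0.0464] fur [-0.1631  0.2446  0.0464] th -4.37 q [-1.4   0.27  1.17  2.18 -0.32  0.9  -0.1 ] gap 0.654 F [-1.4 -0.  -0.4]
d [ 0.0004 -0.0008 -0.0079] UNITS x -0.0016 y 0.0009 z 0.0157 roll -0.0022
tilt z-axis -0.0229 -0.0023
```

Emit:
arm_command(increments=[{"gripper":-0.3,"x":-0.001,"y":0.001,"z":0.015,"roll":0},{"gripper":1,"x":0,"y":0,"z":0,"roll":0},{"gripper":1,"x":0,"y":0,"z":0,"roll":0},{"gripper":1,"x":0,"y":0,"z":0,"roll":0},{"gripper":1,"x":0,"y":0,"z":0,"roll":0},{"gripper":1,"x":0,"y":0,"z":0,"roll":0},{"gripper":1,"x":0,"y":0,"z":0,"roll":0},{"gripper":1,"x":0,"y":0,"z":0,"roll":0}], newtons=50)

```text
clock: 32.28
tool_pos: [0.4188, 0.1006, 0.0401]
tcp_rot: [-0.008, 0.733, 0.68, -0.007]
force: [-1.5, 1.1, 5.1]
finger_gap: 0.247
finger_force: 49.8
```

Emit:
arm_command(increments=[{"gripper":1,"x":0,"y":0,"z":-0.03,"roll":0},{"gripper":1,"x":0,"y":0,"z":-0.05,"roll":0},{"gripper":1,"x":0,"y":0,"z":-0.036,"roll":-0.075},{"gripper":1,"x":0.058,"y":0,"z":0,"roll":0},{"gripper":1,"x":0.058,"y":0,"z":0,"roll":0},{"gripper":1,"x":0.058,"y":0,"z":0,"roll":0},{"gripper":1,"x":0.058,"y":0,"z":0,"roll":0},{"gripper":1,"x":0,"y":0.04,"z":0,"roll":0}])

```text
clock: 32.95
tool_pos: [0.441, 0.2227, 0.0968]
tcp_rot: [-0.009, 0.717, 0.697, -0.007]
force: [0.5, 1.0, -0.2]
finger_gap: 0.25
finger_force: 49.8
```

Emit:
arm_command(increments=[{"gripper":1,"x":0,"y":0.07,"z":0,"roll":0},{"gripper":1,"x":0,"y":0.07,"z":0,"roll":0},{"gripper":1,"x":0,"y":0.05,"z":0,"roll":0},{"gripper":1,"x":0,"y":0.0234,"z":0,"roll":0},{"gripper":1,"x":0,"y":0,"z":0,"roll":0}])

```text
clock: 33.37
tool_pos: [0.5529, 0.2102, 0.0948]
tcp_rot: [-0.006, 0.721, 0.693, -0.007]
force: [-0.5, -0.1, -2.7]
finger_gap: 0.252
finger_force: 49.8
```

```bash
python3 t.py f -.035 .36 .087 -2.05; python3 f.py | grep top
```

```text
33.37 tcp [0.5529 0.2102 0.0948] fur [-0.0317  0.3593  0.0948] th -2.23 q [-1.17  0.57  0.97  1.74 -0.52  1.14 -0.08] gap 0.252 F [-0.5 -0.1 -2.7]
d [-0.0032  0.0008 -0.0078] UNITS x 0.0014 y -0.0065 z 0.0156 roll -0.0061
tilt z-axis -0.0195 -0.0009
top 0.04 19 [-0.0359  0.0437  0.1013] [-0.045  -0.0266] [0.0981 0.1067]
top 0.06 13 [-0.036   0.0592  0.0954] [-0.0375 -0.0329] [0.0934 0.1025]
top 0.08 14 [-0.0352  0.0806  0.098 ] [-0.0369 -0.0333] [0.0928 0.101 ]
top 0.1 12 [-0.0357  0.1002  0.0986] [-0.0375 -0.034 ] [0.0941 0.1031]
top 0.12 14 [-0.0362  0.1199  0.0966] [-0.0378 -0.0345] [0.0918 0.1   ]
top 0.14 10 [-0.0354  0.1388  0.0984] [-0.0382 -0.035 ] [0.0938 0.1011]
top 0.16 14 [-0.034   0.1603  0.0957] [-0.0359 -0.0322] [0.0916 0.1025]
top 0.18 11 [-0.0359  0.1819  0.0954] [-0.0362 -0.0328] [0.0921 0.1006]
top 0.2 14 [-0.0351  0.2004  0.0977] [-0.0368 -0.0334] [0.0923 0.1011]
top 0.22 12 [-0.0356  0.2204  0.096 ] [-0.0373 -0.0339] [0.0936 0.1003]
top 0.24 14 [-0.0361  0.2404  0.0974] [-0.0378 -0.0344] [0.0901 0.1004]
top 0.26 10 [-0.035   0.2619  0.0955] [-0.0353 -0.032 ] [0.0938 0.1002]
top 0.28 14 [-0.0341  0.2802  0.097 ] [-0.0357 -0.0324] [0.0948 0.1016]
```

Emit:
arm_command(increments=[{"gripper":1,"x":0,"y":-0.001,"z":0.015,"roll":-0.005},{"gripper":1,"x":0,"y":0,"z":0,"roll":0},{"gripper":1,"x":-0.03,"y":0,"z":0,"roll":0},{"gripper":1,"x":-0.045,"y":0,"z":0,"roll":0},{"gripper":1,"x":-0.045,"y":0,"z":0,"roll":0},{"gripper":1,"x":-0.045,"y":0,"z":0,"roll":0},{"gripper":1,"x":-0.03,"y":0,"z":0,"roll":0},{"gripper":1,"x":0,"y":0,"z":0,"roll":0}])

```text
clock: 34.18
tool_pos: [0.5463, 0.11, 0.0881]
tcp_rot: [-0.008, 0.721, 0.693, -0.007]
force: [0.1, -1.0, -1.6]
finger_gap: 0.249
finger_force: 49.8
```

```bash
python3 t.py f -.035 .165 .087 -2.05; python3 g.py
```

```text
34.18 tcp [0.5463 0.11   0.0881] fur [-0.0348  0.259   0.0881] th -2.24 q [-1.07  0.51  1.01  1.83 -0.48  1.09  0.08] gap 0.249 F [ 0.1 -1.  -1.6]
d [-0.0036 -0.0939 -0.0011] UNITS x -0.1879 y 0.0001 z 0.0021 roll -0.0063
tilt z-axis -0.0205 0.0011
34.18 tcp [0.5463 0.11   0.0881] fur [-0.0348  0.259   0.0881] th -2.24 q [-1.07  0.51  1.01  1.83 -0.48  1.09  0.08] gap 0.249 F [ 0.1 -1.  -1.6]
rod 48 [-0.0362  0.1677  0.0889] slope 0.0135
```

Emit:
arm_command(increments=[{"gripper":1,"x":-0.03,"y":0,"z":0,"roll":-0.006},{"gripper":1,"x":-0.045,"y":0,"z":0,"roll":0},{"gripper":1,"x":-0.045,"y":0,"z":0,"roll":0},{"gripper":1,"x":-0.045,"y":0,"z":0,"roll":0},{"gripper":1,"x":-0.023,"y":0,"z":0,"roll":0},{"gripper":1,"x":0,"y":0,"z":0,"roll":0}])

```text
clock: 34.73
tool_pos: [0.5437, 0.0183, 0.0879]
tcp_rot: [-0.008, 0.719, 0.695, -0.007]
force: [-0.6, -0.7, -1.7]
finger_gap: 0.245
finger_force: 49.8
```

```bash
python3 t.py f -.035 .165 .0765 -2.05; python3 g.py | tail -1
```

```text
34.73 tcp [0.5437 0.0183 0.0879] fur [-0.0341  0.1671  0.0879] th -1.95 q [-0.94  0.48  1.03  1.87 -0.47  1.08  0.24] gap 0.245 F [-0.6 -0.7 -1.7]
d [-0.001  -0.0021 -0.0114] UNITS x -0.0043 y -0.0018 z 0.0227 roll 0.0033
tilt z-axis -0.0203 0.0013
rod 22 [-0.0342  0.2281  0.0982] slope -0.787
```

Emit:
arm_command(increments=[{"gripper":1,"x":-0.004,"y":-0.001,"z":0.012,"roll":0},{"gripper":1,"x":0,"y":0,"z":0.01,"roll":0},{"gripper":1,"x":0,"y":0,"z":0,"roll":0},{"gripper":1,"x":0.01,"y":0,"z":0,"roll":0},{"gripper":1,"x":0.02,"y":0,"z":0,"roll":0},{"gripper":1,"x":0.03,"y":0,"z":0,"roll":0},{"gripper":1,"x":0.03,"y":0,"z":0,"roll":0},{"gripper":1,"x":0.03,"y":0,"z":0,"roll":0}])

```text
clock: 35.45
tool_pos: [0.545, 0.0802, 0.0768]
tcp_rot: [-0.008, 0.718, 0.696, -0.007]
force: [-0.7, -0.4, -0.7]
finger_gap: 0.249
finger_force: 49.8
```

Emit:
arm_command(increments=[{"gripper":1,"x":0.03,"y":0,"z":0,"roll":0},{"gripper":1,"x":0.03,"y":0,"z":0,"roll":0},{"gripper":1,"x":0.03,"y":0,"z":0,"roll":0},{"gripper":1,"x":0.03,"y":0,"z":0,"roll":0},{"gripper":1,"x":0.03,"y":0,"z":0,"roll":0}])

```text
clock: 35.87
tool_pos: [0.5472, 0.1549, 0.0768]
tcp_rot: [-0.008, 0.718, 0.696, -0.007]
force: [0.9, -0.6, -1.4]
finger_gap: 0.248
finger_force: 49.8
```

```bash
python3 t.py f -.035 .414 .0765 -2.05; python3 g.py; cp pics/topnow.png pics/pull3.png
```

```text
35.87 tcp [0.5472 0.1549 0.0768] fur [-0.0354  0.3038  0.0768] th -1.78 q [-1.11  0.54  0.98  1.81 -0.51  1.08  0.02] gap 0.248 F [ 0.9 -0.6 -1.4]
d [ 0.0044  0.1101 -0.0003] UNITS x 0.2204 y 0.0020 z 0.0006 roll 0.0091
tilt z-axis -0.0205 0.0016
35.87 tcp [0.5472 0.1549 0.0768] fur [-0.0354  0.3038  0.0768] th -1.78 q [-1.11  0.54  0.98  1.81 -0.51  1.08  0.02] gap 0.248 F [ 0.9 -0.6 -1.4]
lane0 15 [[-0.0384, 0.0196, 0.0639], [-0.0359, 0.0717, 0.0748], [-0.0196, 0.1172, 0.0758]]
rod 74 [-0.0364  0.1891  0.0783] slope 0.009
```

Emit:
arm_command(increments=[{"gripper":1,"x":0.03,"y":0,"z":0,"roll":0},{"gripper":1,"x":0.03,"y":0,"z":0,"roll":0},{"gripper":1,"x":0.03,"y":0,"z":0,"roll":0},{"gripper":1,"x":0.03,"y":0,"z":0,"roll":0},{"gripper":1,"x":0.03,"y":0,"z":0,"roll":0},{"gripper":1,"x":0.03,"y":0,"z":0,"roll":0},{"gripper":1,"x":0.025,"y":0,"z":0,"roll":0},{"gripper":1,"x":0.015,"y":0,"z":0,"roll":0}])

```text
clock: 36.58
tool_pos: [0.5504, 0.2656, 0.0767]
tcp_rot: [-0.008, 0.717, 0.697, -0.007]
force: [-0.3, 0.2, -1.8]
finger_gap: 0.251
finger_force: 49.8
```

```bash
python3 t.py f .036 .414 .087 -2.05; python3 g.py
```

```text
36.58 tcp [0.5504 0.2656 0.0767] fur [-0.0362  0.4146  0.0767] th -1.68 q [-1.21  0.62  0.93  1.69 -0.55  1.13 -0.14] gap 0.251 F [-0.3  0.2 -1.8]
d [ 0.0721 -0.0031  0.0103] UNITS x -0.0021 y 0.1444 z -0.0206 roll 0.0123
tilt z-axis -0.0207 0.0017
36.58 tcp [0.5504 0.2656 0.0767] fur [-0.0362  0.4146  0.0767] th -1.68 q [-1.21  0.62  0.93  1.69 -0.55  1.13 -0.14] gap 0.251 F [-0.3  0.2 -1.8]
lane0 84 [[-0.0583, 0.0415, 0.0582], [-0.0359, 0.0802, 0.0698], [-0.0196, 0.1031, 0.0758]]
rod 74 [-0.0361  0.1875  0.0782] slope 0.0107
```

Emit:
arm_command(increments=[{"gripper":1,"x":-0.006,"y":0,"z":-0.012,"roll":0},{"gripper":1,"x":0,"y":0,"z":-0.012,"roll":0.011},{"gripper":1,"x":0,"y":0.048,"z":0,"roll":0},{"gripper":1,"x":0,"y":0.05,"z":0,"roll":0},{"gripper":1,"x":0,"y":0.047,"z":0,"roll":0},{"gripper":1,"x":0,"y":0,"z":0,"roll":0}])

```text
clock: 37.13
tool_pos: [0.627, 0.2545, 0.0885]
tcp_rot: [-0.006, 0.721, 0.693, -0.006]
force: [-0.3, -1.1, -1.0]
finger_gap: 0.246
finger_force: 49.8
```

Emit:
arm_command(increments=[{"gripper":1,"x":-0.03,"y":0,"z":0,"roll":0},{"gripper":1,"x":-0.05,"y":0,"z":0,"roll":0},{"gripper":1,"x":-0.05,"y":0,"z":0,"roll":0},{"gripper":1,"x":-0.03,"y":0,"z":0,"roll":0},{"gripper":1,"x":0,"y":0,"z":0,"roll":0}])

```text
clock: 37.55
tool_pos: [0.62, 0.1715, 0.0883]
tcp_rot: [-0.007, 0.722, 0.691, -0.007]
force: [0.5, -0.0, -1.9]
finger_gap: 0.246
finger_force: 49.8
```

```bash
python3 t.py f .036 .165 .087 -2.05; python3 g.py|tail -2
```

```text
37.55 tcp [0.62   0.1715 0.0883] fur [0.0367 0.323  0.0883] th -2.51 q [-0.98  0.68  0.92  1.59 -0.57  1.18  0.02] gap 0.246 F [ 0.5 -0.  -1.9]
d [-0.0063 -0.1579 -0.0013] UNITS x -0.3160 y 0.0012 z 0.0026 roll -0.0153
tilt z-axis -0.0202 0.0004
lane0 83 [[-0.0583, 0.0416, 0.0582], [-0.042, 0.0807, 0.0698], [-0.0197, 0.1045, 0.0756]]
rod 73 [0.0342 0.1894 0.0903] slope 0.0082
```

Emit:
arm_command(increments=[{"gripper":1,"x":-0.03,"y":0.003,"z":0,"roll":-0.014},{"gripper":1,"x":-0.05,"y":0,"z":0,"roll":0},{"gripper":1,"x":-0.05,"y":0,"z":0,"roll":0},{"gripper":1,"x":-0.05,"y":0,"z":0,"roll":0},{"gripper":1,"x":-0.05,"y":0,"z":0,"roll":0},{"gripper":1,"x":-0.05,"y":0,"z":0,"roll":0},{"gripper":1,"x":-0.034,"y":0,"z":0,"roll":0},{"gripper":1,"x":0,"y":0,"z":0,"roll":0}])

```text
clock: 38.27
tool_pos: [0.6166, 0.0164, 0.0878]
tcp_rot: [-0.007, 0.719, 0.695, -0.007]
force: [0.5, 0.1, -2.0]
finger_gap: 0.249
finger_force: 49.8
```

```bash
python3 t.py f .036 .165 .0765 -2.05; python3 g.py|tail -1
```

```text
38.27 tcp [0.6166 0.0164 0.0878] fur [0.0388 0.1679 0.0878] th -1.97 q [-0.79  0.63  0.94  1.67 -0.55  1.15  0.27] gap 0.249 F [ 0.5  0.1 -2. ]
d [-0.0029 -0.0028 -0.0113] UNITS x -0.0057 y -0.0056 z 0.0226 roll 0.0026
tilt z-axis -0.02 0.0005
lane0 78 [[-0.0584, 0.0427, 0.0581], [-0.0416, 0.0815, 0.0703], [-0.0198, 0.104, 0.0752]]
```

Emit:
arm_command(increments=[{"gripper":1,"x":-0.006,"y":-0.003,"z":0.012,"roll":0},{"gripper":1,"x":0,"y":0,"z":0.01,"roll":0},{"gripper":1,"x":0,"y":0,"z":0,"roll":0},{"gripper":1,"x":0.01,"y":0,"z":0,"roll":0},{"gripper":1,"x":0.02,"y":0,"z":0,"roll":0},{"gripper":1,"x":0.03,"y":0,"z":0,"roll":0},{"gripper":1,"x":0.03,"y":0,"z":0,"roll":0},{"gripper":1,"x":0.03,"y":0,"z":0,"roll":0}])

```text
clock: 38.98
tool_pos: [0.6171, 0.0804, 0.0762]
tcp_rot: [-0.008, 0.717, 0.697, -0.007]
force: [-0.6, -1.1, -1.1]
finger_gap: 0.248
finger_force: 49.8
```

Emit:
arm_command(increments=[{"gripper":1,"x":0.03,"y":0,"z":0,"roll":0},{"gripper":1,"x":0.03,"y":0,"z":0,"roll":0},{"gripper":1,"x":0.03,"y":0,"z":0,"roll":0},{"gripper":1,"x":0.03,"y":0,"z":0,"roll":0},{"gripper":1,"x":0.03,"y":0,"z":0,"roll":0},{"gripper":1,"x":0.03,"y":0,"z":0,"roll":0},{"gripper":1,"x":0.03,"y":0,"z":0,"roll":0},{"gripper":1,"x":0.03,"y":0,"z":0,"roll":0}])

```text
clock: 39.65
tool_pos: [0.6206, 0.199, 0.0763]
tcp_rot: [-0.008, 0.717, 0.697, -0.007]
force: [-0.5, -0.5, -1.2]
finger_gap: 0.245
finger_force: 49.8
```

```bash
python3 t.py f .036 .424 .0765 -2.05; python3 g.py|tail -3
```

```text
39.65 tcp [0.6206 0.199  0.0763] fur [0.0363 0.3505 0.0763] th -1.7 q [-1.    0.7   0.9   1.58 -0.59  1.17  0.  ] gap 0.245 F [-0.5 -0.5 -1.2]
d [0.0024 0.0735 0.0002] UNITS x 0.1470 y 0.0003 z -0.0003 roll 0.0116
tilt z-axis -0.0206 0.0015
lane0 84 [[-0.0584, 0.0428, 0.0582], [-0.0395, 0.0733, 0.0695], [-0.0196, 0.1046, 0.0745]]
lane1 57 [[0.0155, 0.0187, 0.0584], [0.0358, 0.0377, 0.072], [0.0545, 0.1148, 0.0754]]
rod 72 [0.0357 0.1877 0.0779] slope 0.0095
```

Boat 4 coming out; finish the draw, raise, and go back towards the rest.

Emit:
arm_command(increments=[{"gripper":1,"x":0.03,"y":0,"z":0,"roll":0},{"gripper":1,"x":0.03,"y":0,"z":0,"roll":0},{"gripper":1,"x":0.03,"y":0,"z":0,"roll":0},{"gripper":1,"x":0.025,"y":0,"z":0,"roll":0},{"gripper":1,"x":0.015,"y":0,"z":0,"roll":0},{"gripper":1,"x":0.01,"y":0,"z":0,"roll":0},{"gripper":1,"x":0,"y":0,"z":0,"roll":0}])

```text
clock: 40.28
tool_pos: [0.6225, 0.2688, 0.0763]
tcp_rot: [-0.008, 0.717, 0.697, -0.007]
force: [0.1, -0.3, -2.2]
finger_gap: 0.25
finger_force: 49.8
```

```bash
python3 g.py
```

```text
40.28 tcp [0.6225 0.2688 0.0763] fur [0.0357 0.4204 0.0763] th -1.62 q [-1.05  0.75  0.88  1.5  -0.61  1.2  -0.1 ] gap 0.25 F [ 0.1 -0.3 -2.2]
lane0 75 [[-0.0585, 0.0418, 0.0582], [-0.0396, 0.0749, 0.0703], [-0.0197, 0.103, 0.0746]]
lane1 141 [[0.0157, 0.0219, 0.0584], [0.041, 0.0605, 0.0707], [0.0563, 0.1107, 0.0755]]
rod 71 [0.0358 0.1862 0.078 ] slope 0.0106
```

Emit:
arm_command(increments=[{"gripper":1,"x":-0.006,"y":0,"z":-0.03,"roll":0},{"gripper":1,"x":0,"y":0,"z":-0.06,"roll":0},{"gripper":1,"x":-0.0152,"y":-0.063,"z":-0.03,"roll":0},{"gripper":1,"x":-0.0152,"y":-0.063,"z":0,"roll":0},{"gripper":1,"x":-0.0152,"y":-0.063,"z":0,"roll":0},{"gripper":1,"x":-0.0152,"y":-0.063,"z":0,"roll":0},{"gripper":1,"x":-0.0152,"y":-0.063,"z":0,"roll":0},{"gripper":1,"x":-0.0152,"y":-0.063,"z":0,"roll":0.083}])

```text
clock: 41.0
tool_pos: [0.4341, 0.223, 0.1403]
tcp_rot: [-0.008, 0.732, 0.681, -0.007]
force: [0.5, -1.1, 1.4]
finger_gap: 0.25
finger_force: 49.8
```

```bash
python3 t.py w .4188 .1006 .0400 -4.3
```

```text
41.0 tcp [0.4341 0.223  0.1403] fur [-0.1509  0.3678  0.1403] th -4.13 q [-1.62  0.23  1.19  1.96 -0.25  1.12 -0.39] gap 0.25 F [ 0.5 -1.1  1.4]
d [-0.0153 -0.1224 -0.1003] UNITS x -0.2464 y -0.0129 z 0.2006 roll 0.0056
tilt z-axis -0.0219 0.0022
```

Emit:
arm_command(increments=[{"gripper":1,"x":-0.061,"y":-0.003,"z":0.03,"roll":0.005},{"gripper":1,"x":-0.061,"y":-0.003,"z":0.03,"roll":0},{"gripper":1,"x":-0.061,"y":-0.003,"z":0.03,"roll":0},{"gripper":1,"x":-0.061,"y":-0.003,"z":0.01,"roll":0},{"gripper":1,"x":0,"y":0,"z":0,"roll":0}])

```text
clock: 41.42
tool_pos: [0.4178, 0.0972, 0.0896]
tcp_rot: [-0.009, 0.735, 0.678, -0.008]
force: [0.2, -0.0, -1.4]
finger_gap: 0.253
finger_force: 49.8
```

```bash
python3 t.py w .4188 .1006 .0400 -4.3
```

```text
41.42 tcp [0.4178 0.0972 0.0896] fur [-0.1628  0.2415  0.0896] th -4.68 q [-1.52  0.11  1.27  2.15 -0.13  0.99 -0.26] gap 0.253 F [ 0.2 -0.  -1.4]
d [ 0.001   0.0034 -0.0496] UNITS x 0.0069 y 0.0015 z 0.0991 roll -0.0126
tilt z-axis -0.0241 0.0025
```

Emit:
arm_command(increments=[{"gripper":1,"x":0.006,"y":0.001,"z":0.03,"roll":-0.012},{"gripper":1,"x":0,"y":0,"z":0.03,"roll":0},{"gripper":1,"x":0,"y":0,"z":0.02,"roll":0},{"gripper":1,"x":0,"y":0,"z":0.01,"roll":0},{"gripper":1,"x":0,"y":0,"z":0,"roll":0}])

```text
clock: 41.83
tool_pos: [0.4192, 0.1057, 0.0455]
tcp_rot: [-0.008, 0.731, 0.682, -0.007]
force: [-0.7, -0.1, -1.5]
finger_gap: 0.248
finger_force: 49.8
```

```bash
python3 t.py w .4188 .1006 .0400 -4.3
```

```text
41.83 tcp [0.4192 0.1057 0.0455] fur [-0.1617  0.25    0.0455] th -3.96 q [-1.38  0.27  1.14  2.18 -0.32  0.9  -0.11] gap 0.248 F [-0.7 -0.1 -1.5]
d [-0.0004 -0.0051 -0.0055] UNITS x -0.0101 y -0.0001 z 0.0109 roll 0.0114
tilt z-axis -0.0211 0.0011
```

Emit:
arm_command(increments=[{"gripper":1,"x":-0.01,"y":0,"z":0.011,"roll":0.011},{"gripper":1,"x":0,"y":0,"z":0,"roll":0},{"gripper":-0.3,"x":0,"y":0,"z":0,"roll":0},{"gripper":-0.3,"x":0,"y":0,"z":0,"roll":0},{"gripper":-0.3,"x":0,"y":0,"z":0,"roll":0},{"gripper":-0.3,"x":0,"y":0,"z":0,"roll":0},{"gripper":-0.3,"x":0,"y":0,"z":-0.04,"roll":0},{"gripper":-0.3,"x":0,"y":0,"z":-0.08,"roll":0}])

```text
clock: 42.5
tool_pos: [0.4186, 0.1011, 0.0938]
tcp_rot: [-0.006, 0.732, 0.681, -0.01]
force: [-1.5, 1.2, 4.0]
finger_gap: 0.599
finger_force: 0.0
```

Emit:
arm_command(increments=[{"gripper":-0.3,"x":0,"y":0.03,"z":-0.06,"roll":-0.075},{"gripper":-0.3,"x":-0.02,"y":0.06,"z":-0.03,"roll":0},{"gripper":-0.2,"x":-0.055,"y":0.05,"z":0,"roll":0},{"gripper":-0.2,"x":-0.06,"y":0.05,"z":0,"roll":0},{"gripper":-0.2,"x":-0.06,"y":0.05,"z":0,"roll":0},{"gripper":-0.2,"x":-0.06,"y":0.01,"z":0,"roll":0},{"gripper":-0.2,"x":0,"y":0,"z":0,"roll":0}])

```text
clock: 43.08
tool_pos: [0.5307, -0.0245, 0.1382]
tcp_rot: [-0.005, 0.721, 0.692, -0.007]
force: [-0.1, -1.3, 0.8]
finger_gap: 0.602
finger_force: 0.0
```

```bash
python3 t.py f -.038 .076 .0755 -2.05; python3 k.py wk
```

```text
43.08 tcp [ 0.5307 -0.0245  0.1382] fur [-0.0455  0.1239  0.1382] th -2.36 q [-0.98  0.39  1.14  1.86 -0.39  1.16  0.26] gap 0.602 F [-0.1 -1.3  0.8]
d [ 0.0058 -0.0482 -0.0627] UNITS x -0.0958 y 0.0156 z 0.1253 roll -0.0103
tilt z-axis -0.017 -0.0024
43.08 tcp [ 0.5307 -0.0245  0.1382] fur [-0.0455  0.1239  0.1382] th -2.36 q [-0.98  0.39  1.14  1.86 -0.39  1.16  0.26] gap 0.602 F [-0.1 -1.3  0.8]
1104 [[-0.0586, 0.0449, 0.0625], [-0.0178, 0.1035, 0.0736]] rim z 0.0718 c [-0.0379  0.0709] [0.0412 0.066 ] 0.8
951 [[0.0158, 0.0851, 0.0623], [0.0561, 0.1093, 0.0738]] rim z 0.0716 c [0.0363 0.0959] [0.0415 0.0272] 1.4
rod -0.18 [ 0.3951 -0.1789  0.042 ]
rod 0.1 [0.4179 0.0995 0.0508]
```

Emit:
arm_command(increments=[{"gripper":-0.2,"x":-0.048,"y":0.008,"z":0,"roll":-0.01},{"gripper":-0.2,"x":-0.05,"y":0.007,"z":0,"roll":0},{"gripper":-0.2,"x":0,"y":0,"z":0.05,"roll":0},{"gripper":-0.2,"x":0,"y":0,"z":0.05,"roll":0},{"gripper":-0.2,"x":0,"y":0,"z":0,"roll":0}])

```text
clock: 43.6
tool_pos: [0.533, -0.0644, 0.0841]
tcp_rot: [-0.009, 0.716, 0.698, -0.008]
force: [-2.0, 0.7, -0.3]
finger_gap: 0.6
finger_force: 0.0
```

```bash
python3 t.py f -.038 .075 .0745 -2.05
```

```text
43.6 tcp [ 0.533  -0.0644  0.0841] fur [-0.0418  0.0841  0.0841] th -1.51 q [-0.81  0.48  1.05  1.89 -0.47  1.07  0.41] gap 0.6 F [-2.   0.7 -0.3]
d [ 0.0035 -0.0092 -0.0096] UNITS x -0.0183 y 0.0075 z 0.0192 roll 0.0180
tilt z-axis -0.0234 0.0017
```

Emit:
arm_command(increments=[{"gripper":-0.2,"x":-0.018,"y":0.0075,"z":0.008,"roll":0.015},{"gripper":-0.2,"x":0,"y":0,"z":0.012,"roll":0},{"gripper":-0.2,"x":0,"y":0,"z":0,"roll":0},{"gripper":0.3,"x":0,"y":0,"z":0,"roll":0},{"gripper":0.3,"x":0,"y":0,"z":0,"roll":0},{"gripper":0.3,"x":0,"y":0,"z":0,"roll":0},{"gripper":0.3,"x":0,"y":0,"z":0,"roll":0}], newtons=20)

```text
clock: 44.18
tool_pos: [0.5387, -0.0749, 0.0779]
tcp_rot: [-0.007, 0.719, 0.695, -0.006]
force: [-1.8, 1.7, 4.6]
finger_gap: 0.458
finger_force: 20.0
```

Emit:
arm_command(increments=[{"gripper":0.3,"x":0,"y":0,"z":-0.03,"roll":0},{"gripper":0.3,"x":0,"y":0,"z":-0.06,"roll":0},{"gripper":0.3,"x":0,"y":0,"z":-0.07,"roll":0},{"gripper":0.3,"x":0.06,"y":0.02,"z":-0.03,"roll":0},{"gripper":0.3,"x":0.08,"y":0.04,"z":0,"roll":0},{"gripper":0.3,"x":0.08,"y":0.04,"z":0,"roll":0},{"gripper":0.3,"x":0.06,"y":0.02,"z":0,"roll":0},{"gripper":0.3,"x":0,"y":0,"z":0,"roll":0}])

```text
clock: 44.85
tool_pos: [0.6039, 0.0656, 0.1706]
tcp_rot: [-0.007, 0.716, 0.698, -0.006]
force: [-0.5, -0.0, -2.0]
finger_gap: 0.456
finger_force: 20.0
```

```bash
cat > tr.py <<'E'
from h import *
st()
for n in("wrist","top","scene"):
    p=env.read_camera(n);w=cloud(p)
    if n=="wrist": save(p,"wrist_tray2")
    for m in env.masks_of(p,"reject_tray")[:3]:
        a=w[m["region"]];a=a[~np.isnan(a[:,0])&(a[:,2]<.03)&(a[:,0]>.5)]
        if len(a)<50: continue
        b=cv2.minAreaRect(a[:,:2].astype(np.float32));print(n,round(m["p"],2),np.round(b[0],4),np.round(b[1],3),round(b[2],1))
    a=w[(w[...,0]>.52)&(w[...,0]<.76)&(w[...,1]>.16)&(w[...,1]<.35)&(w[...,2]>.0225)&(w[...,2]<.032)]
    print(n,"z>22:",len(a),np.percentile(a,[2,98],axis=0).round(3).tolist() if len(a) else "")
E
python3 tr.py
```

```text
44.85 tcp [0.6039 0.0656 0.1706] fur [0.0244 0.2166 0.1706] th -1.48 q [-0.95  0.54  1.05  1.62 -0.48  1.29  0.16] gap 0.456 F [-0.5 -0.  -2. ]
wrist 0.89 [0.6593 0.2212] [0.064 0.176] 84.9
wrist 0.5 [0.5074 0.2494] [0.014 0.003] 10.9
wrist 0.15 [0.5152 0.2429] [0.031 0.02 ] 3.3
wrist z>22: 2734 [[0.575, 0.163, 0.023], [0.759, 0.241, 0.026]]
top 0.83 [0.66 0.26] [0.139 0.166] 85.0
top z>22: 311 [[0.575, 0.175, 0.023], [0.755, 0.347, 0.031]]
scene 0.68 [0.6551 0.256 ] [0.14  0.161] 84.2
scene 0.42 [ 0.6238 -0.181 ] [0.471 0.253] 88.6
scene z>22: 103 [[0.576, 0.162, 0.023], [0.756, 0.349, 0.03]]
```

View pics/wrist_tray2.png

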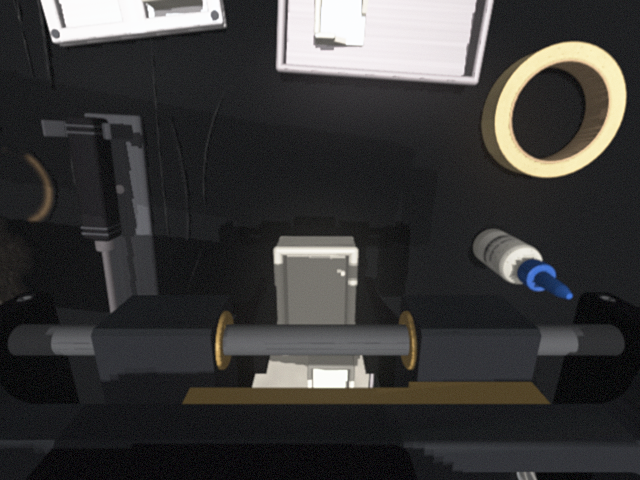

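Emit:
arm_command(increments=[{"gripper":0.3,"x":0.06,"y":0.03,"z":0,"roll":0.117},{"gripper":0.3,"x":0.07,"y":0.04,"z":0,"roll":0},{"gripper":0.3,"x":0.07,"y":0.04,"z":0,"roll":0},{"gripper":0.3,"x":0.07,"y":0.04,"z":0,"roll":0},{"gripper":0.3,"x":0.07,"y":0.04,"z":0,"roll":0},{"gripper":0.3,"x":0,"y":0,"z":0,"roll":0}])

```text
clock: 45.65
tool_pos: [0.7132, 0.2258, 0.1677]
tcp_rot: [-0.007, 0.738, 0.675, -0.006]
force: [0.2, 1.8, -2.2]
finger_gap: 0.459
finger_force: 20.0
```

```bash
python3 t.py w .691 .255 .031 -5
cat > tb.py <<'E'
from h import *
for n in("top","wrist"):
    p=env.read_camera(n);w=cloud(p)
    a=w[(w[...,0]>.585)&(w[...,0]<.655)&(w[...,1]>.195)&(w[...,1]<.31)&(w[...,2]>.0235)&(w[...,2]<.035)]
    if len(a)>5: print(n,"chipped rim",len(a),np.percentile(a,[2,98],axis=0).round(3).tolist())
    for y in(.22,.255,.29):
        b=w[(abs(w[...,1]-y)<.006)&(w[...,0]>.71)&(w[...,0]<.78)&(w[...,2]>.012)&(w[...,2]<.035)]
        if len(b)>2: print(n,"right wall at",y,len(b),np.percentile(b[:,0],[5,50,95]).round(3))
E
python3 tb.py
```

```text
45.65 tcp [0.7132 0.2258 0.1677] fur [0.1279 0.3807 0.1677] th -5.12 q [-0.86  0.83  0.93  1.17 -0.64  1.45 -0.11] gap 0.459 F [ 0.2  1.8 -2.2]
d [-0.0222  0.0292 -0.1367] UNITS x 0.0541 y -0.0495 z 0.2733 roll -0.0039
tilt z-axis -0.0183 0.0031
top chipped rim 25 [[0.589, 0.195, 0.024], [0.643, 0.226, 0.031]]
wrist chipped rim 1265 [[0.587, 0.196, 0.024], [0.649, 0.308, 0.026]]
wrist right wall at 0.22 99 [0.731 0.733 0.736]
wrist right wall at 0.255 102 [0.734 0.737 0.74 ]
wrist right wall at 0.29 115 [0.737 0.74  0.743]
```

Emit:
arm_command(increments=[{"gripper":0.3,"x":0.027,"y":-0.025,"z":0.02,"roll":0},{"gripper":0.3,"x":0.027,"y":-0.0245,"z":0.05,"roll":0},{"gripper":0.3,"x":0,"y":0,"z":0.07,"roll":0},{"gripper":0.3,"x":0,"y":0,"z":0,"roll":0}])

```text
clock: 46.08
tool_pos: [0.6845, 0.2464, 0.0942]
tcp_rot: [-0.009, 0.741, 0.672, -0.01]
force: [-1.3, -0.7, -1.6]
finger_gap: 0.46
finger_force: 20.0
```

```bash
python3 t.py w .691 .255 .0315 -5
```

```text
46.08 tcp [0.6845 0.2464 0.0942] fur [0.0985 0.4002 0.0942] th -5.62 q [-0.93  0.85  0.91  1.31 -0.66  1.32 -0.11] gap 0.46 F [-1.3 -0.7 -1.6]
d [ 0.0065  0.0086 -0.0627] UNITS x 0.0183 y 0.0112 z 0.1255 roll -0.0208
tilt z-axis -0.0261 -0.0005
```

Emit:
arm_command(increments=[{"gripper":0.3,"x":0.018,"y":0.011,"z":0.03,"roll":-0.02},{"gripper":0.3,"x":0,"y":0,"z":0.04,"roll":0},{"gripper":0.3,"x":0,"y":0,"z":0.02,"roll":0},{"gripper":0.3,"x":0,"y":0,"z":0,"roll":0}])

```text
clock: 46.42
tool_pos: [0.6931, 0.2535, 0.0539]
tcp_rot: [-0.007, 0.738, 0.675, -0.008]
force: [-0.5, -0.5, -1.1]
finger_gap: 0.456
finger_force: 20.0
```

```bash
python3 t.py w .691 .255 .0315 -5
```

```text
46.42 tcp [0.6931 0.2535 0.0539] fur [0.1068 0.4076 0.0539] th -5.12 q [-0.92  0.9   0.88  1.31 -0.69  1.26 -0.1 ] gap 0.456 F [-0.5 -0.5 -1.1]
d [-0.0021  0.0015 -0.0224] UNITS x 0.0027 y -0.0045 z 0.0449 roll -0.0039
tilt z-axis -0.0207 -0.0004
```

Emit:
arm_command(increments=[{"gripper":0.3,"x":0.002,"y":-0.004,"z":0.02,"roll":0},{"gripper":0.3,"x":0,"y":0,"z":0.018,"roll":0},{"gripper":0.3,"x":0,"y":0,"z":0.006,"roll":0},{"gripper":0.3,"x":0,"y":0,"z":0,"roll":0}])

```text
clock: 46.75
tool_pos: [0.6911, 0.2567, 0.0324]
tcp_rot: [-0.007, 0.737, 0.676, -0.007]
force: [0.1, 1.6, -1.5]
finger_gap: 0.459
finger_force: 20.0
```

```bash
python3 t.py w .691 .255 .0312 -5
```

```text
46.75 tcp [0.6911 0.2567 0.0324] fur [0.1047 0.4107 0.0324] th -4.98 q [-0.92  0.92  0.86  1.33 -0.7   1.23 -0.1 ] gap 0.459 F [ 0.1  1.6 -1.5]
d [-0.0001 -0.0017 -0.0012] UNITS x -0.0033 y 0.0001 z 0.0024 roll 0.0006
tilt z-axis -0.0192 0.0008
```

Emit:
arm_command(increments=[{"gripper":0.3,"x":0,"y":0,"z":0.002,"roll":0},{"gripper":-0.08,"x":0,"y":0,"z":0,"roll":0},{"gripper":-0.08,"x":0,"y":0,"z":0,"roll":0},{"gripper":-0.08,"x":0,"y":0,"z":0,"roll":0},{"gripper":-0.08,"x":0,"y":0,"z":-0.04,"roll":0},{"gripper":-0.08,"x":0,"y":0,"z":-0.08,"roll":0},{"gripper":-0.2,"x":0,"y":0,"z":-0.08,"roll":-0.1},{"gripper":-0.2,"x":-0.06,"y":-0.015,"z":-0.02,"roll":0}])

```text
clock: 47.42
tool_pos: [0.6876, 0.2336, 0.1488]
tcp_rot: [-0.006, 0.715, 0.699, -0.002]
force: [0.9, 1.6, 1.4]
finger_gap: 0.588
finger_force: 0.0
```

Emit:
arm_command(increments=[{"gripper":-0.2,"x":-0.077,"y":-0.017,"z":0,"roll":0},{"gripper":-0.2,"x":-0.077,"y":-0.017,"z":0,"roll":0},{"gripper":-0.2,"x":-0.077,"y":-0.017,"z":0,"roll":0},{"gripper":-0.2,"x":-0.077,"y":-0.017,"z":0,"roll":0},{"gripper":-0.2,"x":-0.077,"y":-0.017,"z":0,"roll":0},{"gripper":-0.2,"x":-0.077,"y":-0.017,"z":0,"roll":0},{"gripper":-0.2,"x":-0.077,"y":-0.01,"z":0,"roll":0},{"gripper":-0.2,"x":0,"y":0,"z":0,"roll":0}])

```text
clock: 48.08
tool_pos: [0.6176, -0.0504, 0.1445]
tcp_rot: [-0.005, 0.723, 0.691, -0.007]
force: [-0.1, -0.8, 0.6]
finger_gap: 0.601
finger_force: 0.0
```

```bash
python3 t.py f .036 .0645 .0765 -2.05;python3 k.py wk2; python3 m.py
```

```text
48.08 tcp [ 0.6176 -0.0504  0.1445] fur [0.0422 0.1011 0.1445] th -2.62 q [-0.73  0.59  1.03  1.62 -0.52  1.25  0.35] gap 0.601 F [-0.1 -0.8  0.6]
d [-0.0075 -0.0364 -0.068 ] UNITS x -0.0734 y -0.0116 z 0.1361 roll -0.0190
tilt z-axis -0.0169 -0.0016
48.08 tcp [ 0.6176 -0.0504  0.1445] fur [0.0422 0.1011 0.1445] th -2.62 q [-0.73  0.59  1.03  1.62 -0.52  1.25  0.35] gap 0.601 F [-0.1 -0.8  0.6]
1766 [[0.0163, 0.0188, 0.0624], [0.0574, 0.109, 0.0737]] rim z 0.072 c [0.0368 0.0633] [0.0414 0.0918] 0.6
rod -0.18 [ 0.3953 -0.1794  0.0414]
rod 0.1 [0.4181 0.0995 0.0498]
48.18 tcp [ 0.6196 -0.0426  0.1438] fur [0.0439 0.1091 0.1438] th -2.2 q [-0.74  0.59  1.02  1.61 -0.52  1.26  0.35] gap 0.596 F [ 0.2  1.6 -0.3]
reject_tray 0.67 [0.3555 0.5031] [0.088 0.11 ] 49.4
reject_tray 0.58 [0.6604 0.2608] [0.14 0.17] 84.6
boat_rack 0.87 [0.4558 0.2945] [0.147 0.126] 4.2
boat_rack 0.57 [ 0.3891 -0.2523] [0.034 0.034] 41.6
```

Emit:
arm_command(increments=[{"gripper":-0.2,"x":-0.04,"y":-0.006,"z":0,"roll":0},{"gripper":-0.2,"x":-0.045,"y":-0.007,"z":0,"roll":0},{"gripper":-0.2,"x":0,"y":0,"z":0.05,"roll":0},{"gripper":-0.2,"x":0,"y":0,"z":0.06,"roll":0},{"gripper":-0.2,"x":0,"y":0,"z":0,"roll":0},{"gripper":-0.2,"x":0,"y":0,"z":0,"roll":0}])

```text
clock: 48.83
tool_pos: [0.6104, -0.0812, 0.0874]
tcp_rot: [-0.008, 0.718, 0.695, -0.007]
force: [-0.3, -0.2, 1.6]
finger_gap: 0.602
finger_force: 0.0
```

```bash
python3 t.py f .0368 .0633 .0765 -2.05
```

```text
48.83 tcp [ 0.6104 -0.0812  0.0874] fur [0.0361 0.0701 0.0874] th -1.87 q [-0.65  0.64  0.97  1.67 -0.57  1.16  0.45] gap 0.602 F [-0.3 -0.2  1.6]
d [ 0.0004 -0.0069 -0.0109] UNITS x -0.0137 y 0.0013 z 0.0218 roll 0.0061
tilt z-axis -0.0209 0.0011
```

Emit:
arm_command(increments=[{"gripper":-0.2,"x":-0.014,"y":0.001,"z":0.012,"roll":0.005},{"gripper":-0.2,"x":0,"y":0,"z":0.011,"roll":0},{"gripper":-0.2,"x":0,"y":0,"z":0,"roll":0},{"gripper":-0.2,"x":0,"y":0,"z":0,"roll":0}])

```text
clock: 49.17
tool_pos: [0.6111, -0.0897, 0.0771]
tcp_rot: [-0.007, 0.72, 0.694, -0.006]
force: [-1.1, 0.7, -0.7]
finger_gap: 0.603
finger_force: 0.0
```

```bash
python3 t.py f .0368 .0633 .0765 -2.05
```

```text
49.17 tcp [ 0.6111 -0.0897  0.0771] fur [0.0372 0.0617 0.0771] th -2.13 q [-0.63  0.66  0.96  1.68 -0.58  1.14  0.46] gap 0.603 F [-1.1  0.7 -0.7]
d [-0.0003  0.0016 -0.0006] UNITS x 0.0032 y -0.0007 z 0.0011 roll -0.0025
tilt z-axis -0.0177 0.0012
```

Close, lift and carry to the rack approach.

Emit:
arm_command(increments=[{"gripper":0.3,"x":0,"y":0,"z":0,"roll":0},{"gripper":0.3,"x":0,"y":0,"z":0,"roll":0},{"gripper":0.3,"x":0,"y":0,"z":0,"roll":0},{"gripper":0.3,"x":0,"y":0,"z":0,"roll":0},{"gripper":0.3,"x":0,"y":0,"z":-0.03,"roll":0},{"gripper":0.3,"x":0,"y":0,"z":-0.06,"roll":0},{"gripper":0.3,"x":0.03,"y":-0.01,"z":-0.06,"roll":0},{"gripper":0.3,"x":0.065,"y":-0.04,"z":0,"roll":0}])

```text
clock: 49.83
tool_pos: [0.5922, -0.0465, 0.1587]
tcp_rot: [-0.003, 0.722, 0.691, -0.004]
force: [0.4, 0.1, 1.6]
finger_gap: 0.454
finger_force: 20.0
```

Emit:
arm_command(increments=[{"gripper":0.3,"x":0.065,"y":-0.04,"z":0,"roll":0},{"gripper":0.3,"x":0.065,"y":-0.04,"z":0,"roll":0},{"gripper":0.3,"x":0.065,"y":-0.04,"z":0,"roll":0},{"gripper":0.3,"x":0.065,"y":-0.04,"z":0,"roll":0},{"gripper":0.3,"x":0.065,"y":-0.04,"z":0,"roll":0},{"gripper":0.3,"x":0.065,"y":-0.04,"z":0,"roll":0},{"gripper":0.3,"x":0.065,"y":-0.04,"z":0,"roll":0},{"gripper":0.3,"x":0.03,"y":-0.02,"z":0,"roll":-0.197}])

```text
clock: 50.5
tool_pos: [0.4457, 0.211, 0.1554]
tcp_rot: [-0.008, 0.682, 0.731, -0.006]
force: [-0.6, 0.1, -0.5]
finger_gap: 0.458
finger_force: 20.0
```

Emit:
arm_command(increments=[{"gripper":0.3,"x":0,"y":0,"z":0,"roll":0},{"gripper":0.3,"x":0,"y":0,"z":0,"roll":0}])

```text
clock: 50.67
tool_pos: [0.4477, 0.2076, 0.1556]
tcp_rot: [-0.008, 0.682, 0.731, -0.005]
force: [0.2, -0.4, -1.0]
finger_gap: 0.456
finger_force: 20.0
```

```bash
python3 hb.py; python3 rk.py wrist_rack2; python3 t.py w .4205 .2883 .033 3.85
```

```text
50.67 tcp [0.4477 0.2076 0.1556] fur [-0.1368  0.353   0.1556] th 3.93 q [-1.6   0.23  1.23  1.94 -0.25  1.15 -0.21] gap 0.456 F [ 0.2 -0.4 -1. ]
boat-TCP 5022 [-0.0003  0.0017] [0.0577 0.0916] 5.904077053070068 -0.004955620299465641
rack 12859 [0.4561 0.2904] [0.1424 0.1219] 3.901181221008301
50.72 tcp [0.4483 0.2064 0.1555] fur [-0.1362  0.3517  0.1555] th 3.75 q [-1.6   0.23  1.23  1.94 -0.25  1.15 -0.21] gap 0.459 F [-0.1 -0.4 -0.9]
-0.08 434 -0.0018 | -0.076 433 -0.0011 | -0.072 207 0.0021 | -0.068 532 0.0125 | -0.064 557 0.0127 | -0.06 734 0.0111 | -0.056 527 0.0046 | -0.052 542 0.0047 | -0.048 528 0.0047 | -0.044 532 0.0047 | -0.04 531 0.0047 | -0.036 539 0.0047 | -0.032 524 0.0047 | -0.028 534 0.0047 | -0.024 538 0.0048 | -0.02 515 0.0047 | -0.016 562 0.0048 | -0.012 556 0.0047 | -0.008 544 0.0123 | -0.004 564 0.0127 | 0.0 569 0.0128 | 0.004 567 0.0128 | 0.008 562 0.0126 | 0.012 468 0.0049 | 0.016 461 0.0052 | 0.02 9 0.0112 | 0.024 516 0.0088 | 0.028 516 0.0088 | 0.032 523 0.0088 | 0.036 524 0.0088 | 0.04 525 0.0088 | 0.044 509 0.0088 | 0.048 523 0.0088 | 0.052 602 0.0098 | 0.06 284 0.012 | 0.064 580 0.0128 | 0.068 563 0.0128 | 0.072 158 0.0122 | 0.076 336 -0.0019 | 0.08 484 -0.0019 | 
0.65 [0.455  0.2924] [0.1442 0.1243] 3.9226698875427246
50.82 tcp [0.4488 0.2053 0.1553] fur [-0.1356  0.3507  0.1553] th 3.61 q [-1.6   0.24  1.23  1.94 -0.25  1.15 -0.21] gap 0.454 F [ 0.   0.2 -0.7]
d [-0.0283  0.083  -0.1223] UNITS x 0.1692 y -0.0460 z 0.2447 roll -0.0080
tilt z-axis -0.0178 0.0014
```

View pics/wrist_rack2.png

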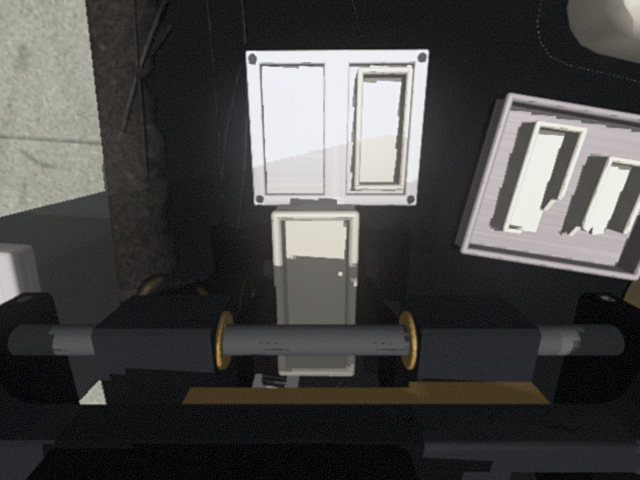

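Emit:
arm_command(increments=[{"gripper":0.3,"x":0.04,"y":-0.012,"z":0,"roll":-0.006},{"gripper":0.3,"x":0.045,"y":-0.012,"z":0,"roll":0},{"gripper":0.3,"x":0.045,"y":-0.012,"z":0,"roll":0},{"gripper":0.3,"x":0.035,"y":-0.009,"z":0,"roll":0},{"gripper":0.3,"x":0,"y":0,"z":0.06,"roll":0},{"gripper":0.3,"x":0,"y":0,"z":0.07,"roll":0},{"gripper":0.3,"x":0,"y":0,"z":0.04,"roll":0},{"gripper":0.3,"x":0,"y":0,"z":0,"roll":0}])

```text
clock: 51.48
tool_pos: [0.4171, 0.2851, 0.0671]
tcp_rot: [-0.007, 0.683, 0.73, -0.009]
force: [-0.9, -0.5, -1.7]
finger_gap: 0.457
finger_force: 20.0
```

```bash
python3 t.py w .421 .2868 .033 3.9
```

```text
51.48 tcp [0.4171 0.2851 0.0671] fur [-0.1702  0.4292  0.0671] th 3.85 q [-1.57  0.42  1.05  1.98 -0.45  1.01 -0.23] gap 0.457 F [-0.9 -0.5 -1.7]
d [ 0.0039  0.0017 -0.0341] UNITS x 0.0029 y 0.0081 z 0.0683 roll -0.0018
tilt z-axis -0.0216 -0.004
```

Emit:
arm_command(increments=[{"gripper":0.3,"x":0.003,"y":0.008,"z":0.01,"roll":0},{"gripper":0.3,"x":0,"y":0,"z":0.02,"roll":0},{"gripper":0.3,"x":0,"y":0,"z":0.015,"roll":0},{"gripper":0.3,"x":0,"y":0,"z":0,"roll":0}])

```text
clock: 51.82
tool_pos: [0.4219, 0.2891, 0.0474]
tcp_rot: [-0.007, 0.682, 0.731, -0.006]
force: [-0.3, 0.5, -1.4]
finger_gap: 0.457
finger_force: 20.0
```

```bash
python3 t.py w .421 .2868 .033 3.9
```

```text
51.82 tcp [0.4219 0.2891 0.0474] fur [-0.1656  0.4334  0.0474] th 3.96 q [-1.53  0.47  1.01  1.98 -0.49  0.97 -0.2 ] gap 0.457 F [-0.3  0.5 -1.4]
d [-0.0009 -0.0023 -0.0144] UNITS x -0.0044 y -0.0020 z 0.0287 roll 0.0019
tilt z-axis -0.0185 0.0008
```

Lower, release, lift, start back to the gate.

Emit:
arm_command(increments=[{"gripper":0.3,"x":-0.004,"y":-0.002,"z":0.015,"roll":0},{"gripper":0.3,"x":0,"y":0,"z":0.013,"roll":0},{"gripper":0.3,"x":0,"y":0,"z":0.001,"roll":0},{"gripper":0.3,"x":0,"y":0,"z":0,"roll":0},{"gripper":-0.08,"x":0,"y":0,"z":0,"roll":0},{"gripper":-0.08,"x":0,"y":0,"z":0,"roll":0},{"gripper":-0.08,"x":0,"y":0,"z":0,"roll":0},{"gripper":-0.08,"x":0,"y":0,"z":0,"roll":0}])

```text
clock: 52.48
tool_pos: [0.421, 0.2874, 0.0338]
tcp_rot: [-0.007, 0.682, 0.731, -0.006]
force: [-0.4, -0.0, -0.5]
finger_gap: 0.536
finger_force: 0.0
```

Emit:
arm_command(increments=[{"gripper":-0.08,"x":0,"y":0,"z":-0.02,"roll":0},{"gripper":-0.08,"x":0,"y":0,"z":-0.06,"roll":0},{"gripper":-0.08,"x":0,"y":0,"z":-0.08,"roll":0},{"gripper":-0.5,"x":0,"y":0,"z":-0.08,"roll":0},{"gripper":-0.5,"x":0,"y":0,"z":-0.08,"roll":0},{"gripper":-0.5,"x":0,"y":0,"z":-0.08,"roll":0},{"gripper":-0.5,"x":0,"y":0,"z":-0.08,"roll":0},{"gripper":-0.5,"x":-0.05,"y":0.03,"z":-0.06,"roll":0}])

```text
clock: 53.15
tool_pos: [0.4405, 0.2671, 0.3064]
tcp_rot: [-0.008, 0.68, 0.734, -0.005]
force: [0.5, 2.0, 0.0]
finger_gap: 0.737
finger_force: 0.0
```

```bash
python3 t.py w .572 -.1445 .32 3.9; python3 -c "
from h import *
p=env.read_camera('wrist');w=cloud(p)
c=np.array([.4561,.2904]);t=np.radians(3.9);d=w[...,:2]-c
X=d[...,0]*np.cos(t)+d[...,1]*np.sin(t);Y=-d[...,0]*np.sin(t)+d[...,1]*np.cos(t)
for s in(-1,1):
    m=(s*X>.008)&(s*X<.065)&(abs(Y)<.06)&(w[...,2]>.021)&(w[...,2]<.035)
    print(s,m.sum(),'X',np.percentile(X[m],[2,98]).round(4),'Y',np.percentile(Y[m],[2,98]).round(4),'z',np.percentile(w[m][:,2],[5,50,95]).round(4)) if m.sum() else print(s,0)
"
```

```text
53.15 tcp [0.4405 0.2671 0.3064] fur [-0.1462  0.4122  0.3064] th 4.36 q [-1.8   0.1   1.27  1.67 -0.1   1.46 -0.44] gap 0.737 F [0.5 2.  0. ]
d [ 0.1315 -0.4116  0.0136] UNITS x -0.8409 y 0.1997 z -0.0271 roll 0.0155
tilt z-axis -0.0177 0.0038
-1 780 X [-0.0565 -0.0153] Y [-0.0444  0.0459] z [0.0246 0.0269 0.0284]
1 782 X [0.0152 0.0559] Y [-0.0438  0.0453] z [0.0236 0.0269 0.0286]
```

Emit:
arm_command(increments=[{"gripper":-0.5,"x":0,"y":0,"z":-0.06,"roll":-0.2325},{"gripper":-0.5,"x":0,"y":0,"z":0,"roll":-0.2325},{"gripper":-0.5,"x":0,"y":0,"z":0,"roll":-0.2325},{"gripper":-0.5,"x":0,"y":0,"z":0,"roll":-0.2325},{"gripper":-0.5,"x":0,"y":0,"z":0,"roll":-0.2325},{"gripper":-0.5,"x":0,"y":0,"z":0,"roll":-0.2325},{"gripper":-0.5,"x":0,"y":0,"z":0,"roll":-0.2325},{"gripper":-0.5,"x":0,"y":0,"z":0,"roll":-0.2325}])

```text
clock: 53.87
tool_pos: [0.4432, 0.2622, 0.3334]
tcp_rot: [-0.009, 0.258, 0.966, -0.002]
force: [-0.4, -0.2, 0.6]
finger_gap: 0.749
finger_force: 0.0
```

Emit:
arm_command(increments=[{"gripper":-0.5,"x":0,"y":0,"z":0,"roll":-0.2325},{"gripper":-0.5,"x":0,"y":0,"z":0,"roll":-0.2325},{"gripper":-0.5,"x":0,"y":0,"z":0,"roll":-0.2325},{"gripper":-0.5,"x":0,"y":0,"z":0,"roll":-0.2325},{"gripper":-0.5,"x":0,"y":0,"z":0,"roll":0}])

```text
clock: 54.28
tool_pos: [0.4432, 0.2623, 0.3334]
tcp_rot: [-0.009, 0.018, 1.0, 0.001]
force: [-0.2, 0.3, 1.0]
finger_gap: 0.753
finger_force: 0.0
```

```bash
python3 t.py w .572 -.1445 .335 88
```

```text
54.28 tcp [0.4432 0.2623 0.3334] fur [-0.1433  0.4074  0.3334] th 87.94 q [-1.68  0.06  1.13  1.62 -0.07  1.51  0.99] gap 0.753 F [-0.2  0.3  1. ]
d [ 0.1288 -0.4068  0.0016] UNITS x -0.2868 y -0.8037 z -0.0032 roll -0.0021
tilt z-axis -0.0182 0.0015
```

Emit:
arm_command(increments=[{"gripper":-0.5,"x":-0.026,"y":-0.073,"z":0,"roll":0},{"gripper":-0.5,"x":-0.026,"y":-0.073,"z":0,"roll":0},{"gripper":-0.5,"x":-0.026,"y":-0.073,"z":0,"roll":0},{"gripper":-0.5,"x":-0.026,"y":-0.073,"z":0,"roll":0},{"gripper":-0.5,"x":-0.026,"y":-0.073,"z":0,"roll":0},{"gripper":-0.5,"x":-0.026,"y":-0.073,"z":0,"roll":0},{"gripper":-0.5,"x":-0.026,"y":-0.073,"z":0,"roll":0},{"gripper":-0.5,"x":-0.026,"y":-0.073,"z":0,"roll":0}])

```text
clock: 54.95
tool_pos: [0.5347, -0.0333, 0.3315]
tcp_rot: [-0.009, 0.023, 1.0, 0.001]
force: [-0.7, 0.3, 1.4]
finger_gap: 0.753
finger_force: 0.0
```

Emit:
arm_command(increments=[{"gripper":-0.5,"x":-0.026,"y":-0.073,"z":0,"roll":0},{"gripper":-0.5,"x":-0.026,"y":-0.073,"z":0,"roll":0},{"gripper":-0.5,"x":-0.026,"y":-0.073,"z":0,"roll":0},{"gripper":-0.5,"x":0,"y":0,"z":0,"roll":0},{"gripper":-0.5,"x":0,"y":0,"z":0,"roll":0}])

```text
clock: 55.37
tool_pos: [0.5665, -0.1425, 0.3308]
tcp_rot: [-0.009, 0.027, 1.0, -0.001]
force: [-0.2, 0.2, -0.6]
finger_gap: 0.748
finger_force: 0.0
```

```bash
python3 t.py w .572 -.1445 .2485 88
```

```text
55.37 tcp [ 0.5665 -0.1425  0.3308] fur [-0.0056  0.0073  0.3308] th 86.91 q [-0.71  0.39  1.19  1.45 -0.35  1.56  1.98] gap 0.748 F [-0.2  0.2 -0.6]
d [ 0.0055 -0.002  -0.0823] UNITS x -0.0112 y -0.0033 z 0.1646 roll -0.0362
tilt z-axis -0.0184 -0.0009
```

Emit:
arm_command(increments=[{"gripper":-0.5,"x":-0.011,"y":-0.003,"z":0,"roll":-0.036},{"gripper":-0.5,"x":0,"y":0,"z":0.05,"roll":0},{"gripper":-0.5,"x":0,"y":0,"z":0.07,"roll":0},{"gripper":-0.5,"x":0,"y":0,"z":0.045,"roll":0},{"gripper":-0.5,"x":0,"y":0,"z":0,"roll":0},{"gripper":-0.5,"x":0,"y":0,"z":0,"roll":0}], newtons=30)

```text
clock: 55.87
tool_pos: [0.5719, -0.1369, 0.2482]
tcp_rot: [-0.009, 0.01, 1.0, 0.001]
force: [-0.8, 0.5, 1.5]
finger_gap: 0.748
finger_force: 0.0
```

```bash
python3 t.py w .572 -.1448 .248 88
```

```text
55.87 tcp [ 0.5719 -0.1369  0.2482] fur [-0.0004  0.0131  0.2482] th 88.89 q [-0.7   0.44  1.15  1.57 -0.4   1.41  2.03] gap 0.748 F [-0.8  0.5  1.5]
d [ 0.0001 -0.0079 -0.0002] UNITS x -0.0006 y -0.0158 z 0.0004 roll 0.0295
tilt z-axis -0.0189 0.0015
```

Emit:
arm_command(increments=[{"gripper":-0.5,"x":0,"y":-0.015,"z":0,"roll":0.028},{"gripper":1,"x":0,"y":0,"z":0,"roll":0},{"gripper":1,"x":0,"y":0,"z":0,"roll":0},{"gripper":1,"x":0,"y":0,"z":0,"roll":0},{"gripper":1,"x":0,"y":0,"z":0,"roll":0},{"gripper":1,"x":0,"y":0,"z":0,"roll":0},{"gripper":1,"x":0,"y":0,"z":0,"roll":0},{"gripper":1,"x":0,"y":0,"z":0,"roll":0}])

```text
clock: 56.53
tool_pos: [0.5714, -0.1465, 0.248]
tcp_rot: [-0.009, 0.018, 1.0, 0.0]
force: [-0.2, 0.6, 0.8]
finger_gap: 0.303
finger_force: 0.0
```

Emit:
arm_command(increments=[{"gripper":1,"x":0,"y":0,"z":0,"roll":0},{"gripper":1,"x":0,"y":0,"z":0,"roll":0},{"gripper":1,"x":0,"y":0,"z":0.022,"roll":0},{"gripper":1,"x":0,"y":0,"z":0.022,"roll":0},{"gripper":1,"x":0,"y":0,"z":0.022,"roll":0},{"gripper":1,"x":0,"y":0,"z":0.022,"roll":0},{"gripper":1,"x":0,"y":0,"z":0.022,"roll":0},{"gripper":1,"x":0,"y":0,"z":0.016,"roll":0}])

```text
clock: 57.2
tool_pos: [0.5714, -0.146, 0.184]
tcp_rot: [-0.008, 0.018, 1.0, 0.0]
force: [5.6, 3.4, 2.7]
finger_gap: 0.155
finger_force: 30.0
```

Emit:
arm_command(increments=[{"gripper":1,"x":0,"y":0,"z":0.006,"roll":0},{"gripper":1,"x":0,"y":0,"z":0.004,"roll":0},{"gripper":1,"x":0,"y":0,"z":0,"roll":0}])

```text
clock: 57.45
tool_pos: [0.5715, -0.146, 0.1817]
tcp_rot: [-0.008, 0.018, 1.0, 0.001]
force: [-3.5, 8.0, 24.8]
finger_gap: 0.154
finger_force: 30.0
```

Emit:
arm_command(increments=[{"gripper":-0.5,"x":0,"y":0,"z":0,"roll":0},{"gripper":-0.5,"x":0,"y":0,"z":0,"roll":0},{"gripper":-0.5,"x":0,"y":0,"z":0,"roll":0},{"gripper":-0.5,"x":0,"y":0,"z":0,"roll":0},{"gripper":-0.5,"x":0,"y":0,"z":0,"roll":0},{"gripper":-0.5,"x":0,"y":0,"z":-0.04,"roll":0},{"gripper":-0.5,"x":0,"y":0,"z":-0.08,"roll":0},{"gripper":-0.5,"x":0,"y":0,"z":-0.08,"roll":0}])

```text
clock: 58.12
tool_pos: [0.571, -0.1465, 0.2801]
tcp_rot: [-0.01, 0.019, 1.0, 0.0]
force: [1.5, 0.3, -0.2]
finger_gap: 0.674
finger_force: 0.0
```

Emit:
arm_command(increments=[{"gripper":-0.5,"x":0,"y":0.04,"z":-0.06,"roll":0},{"gripper":-0.5,"x":0,"y":0.06,"z":0,"roll":0},{"gripper":-0.5,"x":0,"y":0.06,"z":0,"roll":0},{"gripper":-0.5,"x":0,"y":0,"z":0,"roll":0},{"gripper":-0.5,"x":0,"y":0,"z":0,"roll":0}])

```text
clock: 58.53
tool_pos: [0.5757, -0.0645, 0.3095]
tcp_rot: [-0.009, 0.016, 1.0, 0.0]
force: [-0.2, -1.6, 0.4]
finger_gap: 0.748
finger_force: 0.0
```

```bash
sed 's/wrist_bar/final/' c.py > c2.py; python3 c2.py; python3 m.py; python3 k.py wf | grep rod; python3 -c "
from h import *
p=env.read_camera('scene');save(p,'final_scene',(180,180,460,410),2.8)"
```

```text
[ 0.5757 -0.0645  0.3095] [-0.86  0.38  1.19  1.5  -0.35  1.52  1.86]
bar 2180 med [ 0.565  -0.1456  0.1925] [ 0.5712 -0.147 ] [0.015  0.1104] 88.06
shelf 11601 med [ 0.5691 -0.0858  0.0499] [ 0.57   -0.0875] [0.129  0.1755] 89.35
lip 764 med [ 0.573  -0.0548  0.0553] [ 0.5708 -0.0872] [0.1283 0.1761] 89.28
roof 35821 med [ 0.5548 -0.2627  0.1481] [ 0.5673 -0.2737] [0.2232 0.1809] 87.78
disc [ 0.3929 -0.2192  0.045 ]
disc [ 0.3928 -0.2244  0.045 ]
handle 230 med [0.4183 0.1183 0.0508] [0.4168 0.1121] [0.1075 0.0408] 89.81
58.63 tcp [ 0.5752 -0.0674  0.3098] fur [0.0004 0.0827 0.3098] th 87.87 q [-0.86  0.38  1.19  1.5  -0.35  1.52  1.87] gap 0.747 F [ 0.2 -0.9 -0.6]
reject_tray 0.88 [0.355  0.5068] [0.094 0.115] 49.3
reject_tray 0.85 [0.6604 0.2609] [0.139 0.169] 84.5
boat_rack 0.98 [0.4544 0.2936] [0.144 0.125] 4.2
rod -0.18 [ 0.395  -0.1903  0.0418]
rod -0.02 [ 0.4097 -0.0053  0.0418]
rod 0.1 [0.418  0.0994 0.0504]
```

View pics/final_scene.png

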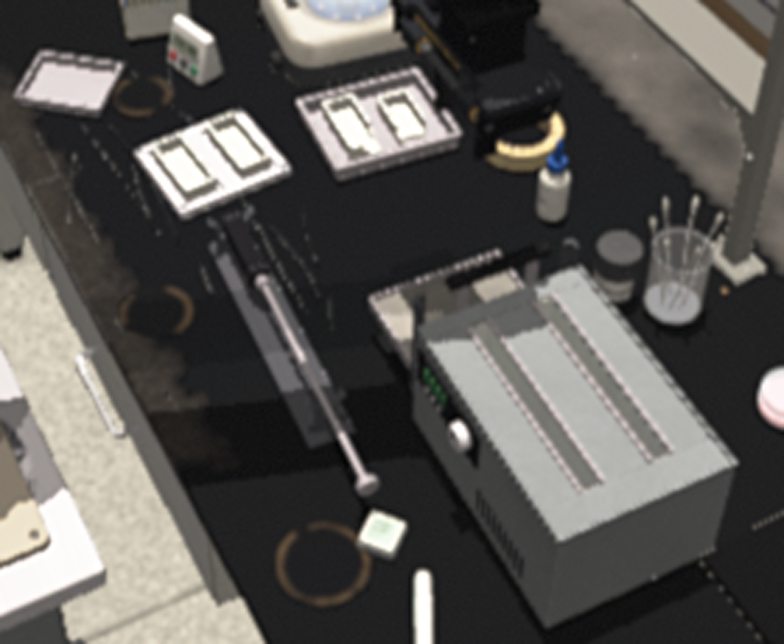

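The bar top reads 0.1925, which matches the nominal 0.193 for a fully closed gate. Both bores are empty, the rack and tray are filled, and the rod is on its rest, so I'm handing in.

```bash
python3 -c "
from bench import env
print(env.finish_job())"
```

```text
the job is handed in; nothing more can be done
None
```

The job is handed in: both whole boats lie flat in the rack nests, the chipped and snapped boats are in the larger tray, the rod is on its rest and the gate is fully down; I didn't touch the other things on the bench, though the tray was knocked about 2 cm during the run with its boat still inside.

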